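# Refit and set the keyed pointer knobs of the bench console

### The job

The pointer knobs of the grey adjuster console have been taken off and two or three of them stand on the bench. First throw the lock lever at the console's left end all the way over toward you to unlock it. Then put each knob back on its own dial (the long knob on the large dial, the medium knob on the middle-sized one, the short knob on the small one), pushed fully home over the keyed spindle so that it sits on the dial's face, and turn it until its nose points at the raised index tab of that dial. When all of them are home and set, throw the lock lever all the way back to the far side to lock it; leave the other things on the bench where they lie.

Things in the scene. Friction and masses are not known exactly. Their poses are not given: they have to be found in the camera images.
- console: grey steel console plate fixed to the bench, 150 x 475 x 20 mm, long side roughly across in front of the robot. Origin: on the bench under the middle of the row of three dials, x away from the robot's side, y along the row (to the left), z up. The three dials stand in a row along its y, 125 mm apart, in any order; the lock lever stands at the left (+y) end, 232 mm from the origin
- lock_lever (a joint): the bare-metal lock lever, 60 mm long, on the console's left end, pivoting about the console's y axis; 0 = leaning toward the robot's side (unlocked), 1.0 rad = fully over to the far side (locked, as at the start). Stays where left; light, push it with closed fingers near its tip
- lock_lever_tip (a point): centre of the 26 mm ball at the top of the lock lever; it swings on an arc of 60 mm radius, from 0.5 rad before upright (joint 0) to 0.5 rad past it (joint 1.0)
- dial_large: the large dial, a round aluminium plate 132 mm across and 6 mm thick on the console, with one raised dark index tab (7 mm wide, 8 mm high) at its rim. Origin: centre of its underside, on the spindle's axis; its x axis points to the index tab, z up; its face is 6 mm above the origin
- dial_large_index (a point): top of the index tab of the large dial, 61 mm from the dial's axis
- spindle_large (a joint): turn of the upright steel spindle in the middle of the large dial, rad, counter-clockwise from above; 0 = its key points to the index tab. Turns either way, within 3.1 rad, against about 0.06 N m of friction, and stays where left
- spindle_large_top (a point): top of the spindle of the large dial, on its axis; x points along its key. The spindle is 20 mm across, stands 20 mm above the dial's face and has a bevelled top and one key rib, 8 mm wide, out to 17 mm from the axis and up to 14 mm above the face (rounded top)
- knob_long: the long pointer knob, for the large dial; black, 78 mm long, 62 mm high: round hub 48 mm wide, 28 mm high; on it a bar grip 18 mm wide, 28 to 62 mm high, with a white line on top. Stands upright at the start. Origin: centre of the underside, on the bore's axis; x points to the nose, z up. 0.1 to 0.2 kg. Home, its underside lies on the dial's face. May be absent
- knob_long_tip (a point): the nose's end of the long knob, 56 mm in front of the axis, 44 mm above the underside; the bar ends 22 mm behind the axis. Below, the hub has a blind bore 22.4 mm wide, 23 mm deep, with a keyway 9 mm wide right under the nose
- dial_middle: the middle dial, a round aluminium plate 108 mm across and 6 mm thick on the console, with one raised dark index tab (7 mm wide, 8 mm high) at its rim. Origin: centre of its underside, on the spindle's axis; its x axis points to the index tab, z up; its face is 6 mm above the origin
- dial_middle_index (a point): top of the index tab of the middle dial, 49 mm from the dial's axis
- spindle_middle (a joint): turn of the upright steel spindle in the middle of the middle dial, rad, counter-clockwise from above; 0 = its key points to the index tab. Turns either way, within 3.1 rad, against about 0.06 N m of friction, and stays where left
- spindle_middle_top (a point): top of the spindle of the middle dial, on its axis; x points along its key. The spindle is 20 mm across, stands 20 mm above the dial's face and has a bevelled top and one key rib, 8 mm wide, out to 17 mm from the axis and up to 14 mm above the face (rounded top)
- knob_medium: the medium pointer knob, for the middle dial; black, 66 mm long, 62 mm high: round hub 48 mm wide, 28 mm high; on it a bar grip 18 mm wide, 28 to 62 mm high, with a white line on top. Stands upright at the start. Origin: centre of the underside, on the bore's axis; x points to the nose, z up. 0.1 to 0.2 kg. Home, its underside lies on the dial's face. May be absent
- knob_medium_tip (a point): the nose's end of the medium knob, 44 mm in front of the axis, 44 mm above the underside; the bar ends 22 mm behind the axis. Below, the hub has a blind bore 22.4 mm wide, 23 mm deep, with a keyway 9 mm wide right under the nose
- dial_small: the small dial, a round aluminium plate 88 mm across and 6 mm thick on the console, with one raised dark index tab (7 mm wide, 8 mm high) at its rim. Origin: centre of its underside, on the spindle's axis; its x axis points to the index tab, z up; its face is 6 mm above the origin
- dial_small_index (a point): top of the index tab of the small dial, 39 mm from the dial's axis
- spindle_small (a joint): turn of the upright steel spindle in the middle of the small dial, rad, counter-clockwise from above; 0 = its key points to the index tab. Turns either way, within 3.1 rad, against about 0.06 N m of friction, and stays where left
- spindle_small_top (a point): top of the spindle of the small dial, on its axis; x points along its key. The spindle is 20 mm across, stands 20 mm above the dial's face and has a bevelled top and one key rib, 8 mm wide, out to 17 mm from the axis and up to 14 mm above the face (rounded top)
- knob_short: the short pointer knob, for the small dial; black, 56 mm long, 62 mm high: round hub 48 mm wide, 28 mm high; on it a bar grip 18 mm wide, 28 to 62 mm high, with a white line on top. Stands upright at the start. Origin: centre of the underside, on the bore's axis; x points to the nose, z up. 0.1 to 0.2 kg. Home, its underside lies on the dial's face. May be absent
- knob_short_tip (a point): the nose's end of the short knob, 34 mm in front of the axis, 44 mm above the underside; the bar ends 22 mm behind the axis. Below, the hub has a blind bore 22.4 mm wide, 23 mm deep, with a keyway 9 mm wide right under the nose
- iron_blade: bystander: a loose golf iron head lying on the bench, 110 x 55 x 13 mm
- allen_key: bystander: a loose hexagon key lying on the bench, 93 x 27 x 5 mm
- sanding_pad: bystander: a loose brown sanding block on the bench, 98 x 58 x 28 mm
Mind the look-alikes: they are no part of the job. Leave any pink look-alike of the knob_medium alone.

How it is judged:
By the outcome, as a careful person would: the job done as asked, in the order asked, and still so for the second after the job is handed in, with the robot touching nothing.
Of knob_long, knob_medium, knob_short only 2 to 3 are there at a start; the rules pass over those that are not, and their reading is None.
At some moment in a run one of knob_long, knob_medium, knob_short may be knocked a few centimetres aside while the robot is not near it.
Once in a run the grip may slacken for a moment while it holds something.
It also fails if it takes over 210 s, if anything falls off the work surface, if the arm or the gripper's body presses on something with over 40 N, if the wrist force passes 120 N, or if a joint passes its speed limit or range.

### The arm

A 6-joint arm with a two-finger parallel gripper is mounted at the origin on a cart in front of the work surface, level with it; the furniture and walls round the work are solid. World frame = base frame: x ahead of the robot, y to its left, z up, the work surface at z = 0. Lengths are in mm, angles in rad, forces in N, time in s.
With the tool pointing down it reaches from about 400 to 925 mm from the base axis. Payload 12.5 kg.
Tool frame: the origin (TCP) lies at the very end of the fingers, on their centre line; the grasp point (between the pads) lies 19 mm behind it; z points along the fingers, y is the direction in which the jaws open and shut (so a half turn about z gives the same grasp; the last joint's range is limited). The gripper opens to 95 mm and grips with 3 to 60 N. Pads are 20 mm wide; open, the fingers measure 119 mm over their backs; the gripper's body (75 mm by 180 mm) begins 59 mm behind the grasp point.
Start: joints at [1.179, 0.491, 1.559, -0, 1.092, -0.106], TCP at [176.186, 599.671, 214.661] pointing down, gripper open.
Joint ranges: [-3.1, 3.1], [-0.84, 2.19], [0.05, 2.79], [-1.13, 4.28], [0.06, 2.93], [-2.69, 2.69]. Speed limits (rad/s): [2.22, 2.22, 2.79, 3.14, 3.14, 3.14].

### API

Orientations are given as [roll, pitch, yaw] about the fixed x, y, z axes, in that order (R = Rz(yaw) Ry(pitch) Rx(roll)).
In Python, from cell import env gives the robot as it stands.
- The arm moves only by the shell command python3 -m pendant 'ROWS'. ROWS is JSON, a list that holds one entry, the list of rows, each a list of 5 numbers: the opening, from 0 (shut) to 1 (fully open), then the shift along the tool's x, y, z in m, then the turn about the tool's z in rad. A call has exactly 8 rows; each row is the pose to reach, as a shift and turn from the pose commanded when the call began, along the tool's axes at that moment; what a row does not reach only later rows make up. A row lasts 1/10 s, in which the tool goes at most 50 mm and 8.59 degrees, less where a joint would pass 70% of its speed; a pose out of reach is approached as far as the arm can. A call with a gripper value outside its range is refused whole. The fingers move at their own pace and stop on an object; the grip force is fixed at half the most. Time passes only in rows, so rows that repeat a pose let the fingers close, or fill a call up. It gives the time, the measured TCP pose, the force and the opening at its end, in the units of the state.
- env.state(): the state, without advancing time (a new reading comes with each control period).
- env.read_camera(name): name is "scene" or "top"; returns a dict with "image" (384x512x3 uint8, blue, green, red), "range_z" (384x512 float32, mm along the optical axis (not along the pixel's ray), 0 where there is no reading), "fx", "fy", "cx", "cy" (pixels), "rvec" (rotation vector, rad) and "tvec" (3), from world to camera coordinates, as OpenCV has them. Camera axes: x right, y down, z forward; pixel columns grow to the right and rows downward; lengths in mm; the calibration is good to about 2 mm. A picture is of the moment at which its call begins.
- env.job_done(): hands the job in, once; it reports no verdict.
The state is a dict: "t": time; "joints": joint angles; "qvel": joint speeds; "tau": joint torques, N m; "eef_pos": TCP position; "tcp_rot": TCP orientation; "ft_force": force on the tool from outside, world axes, zero at the start; "moment": the same for the moment, N m; "opening": opening from 0.0 (shut) to 1.0 (fully open).
Only numpy, scipy, OpenCV 4.12 (cv2) and the standard library are available. Lean on these libraries where they do the work, as an engineer would, in place of code of your own. Each camera call takes 0.05 s, during which the arm holds its last target. There are 200 camera calls.

## Working session

There is one attempt and no reset: what is moved stays moved. The work goes in short steps, Python scripts to look and compute and a shell command to move; the robot and the scene stay as the last step left them, time stands still between calls to the robot, and variables do not carry over. Pictures are saved under pics/ and viewed, about 12 in all and at most 16, crops included, and the job is handed in when it is done.

```bash
ls; mkdir -p pics
cat > h.py <<'E'
import numpy as np, cv2, sys
sys.path.insert(0,'.')
from cell import env
def cam(n):
    c=env.read_camera(n); c['R']=cv2.Rodrigues(np.array(c['rvec'],float))[0]; c['t']=np.array(c['tvec'],float).ravel(); return c
def ray(c,u,v,z):
    d=c['R'].T@np.array([(u-c['cx'])/c['fx'],(v-c['cy'])/c['fy'],1.]); o=-c['R'].T@c['t']
    return o+d*(z-o[2])/d[2]
def proj(c,p):
    q=c['R']@np.array(p,float)+c['t']; return c['fx']*q[0]/q[2]+c['cx'],c['fy']*q[1]/q[2]+c['cy']
def cloud(c):
    v,u=np.indices(c['range_z'].shape); z=c['range_z'].astype(float)
    P=np.stack([(u-c['cx'])/c['fx']*z,(v-c['cy'])/c['fy']*z,z],-1)
    W=(P-c['t'])@c['R']; W[z==0]=np.nan; return W
E
python3 - <<'E'
from h import *
for n in ('top','scene'):
    c=cam(n); print(n,c['fx'],c['cx'],c['cy'],-c['R'].T@c['t']); print(c['R'].round(3))
    cv2.imwrite(f'pics/{n}0.png',cv2.resize(c['image'],(800,600),interpolation=cv2.INTER_CUBIC))
print(env.state())
E
```

```text
pics
top 447.22248313800907 251.81463723704363 195.029213850567 [ 412.74210415  -95.66908915 1247.40307644]
[[-0.026 -0.999 -0.043]
 [-0.99   0.032 -0.14 ]
 [ 0.141  0.039 -0.989]]
scene 350.39925497847696 248.7055353955961 187.89693173903723 [  68.29722305 -719.28843311  737.60749935]
[[ 0.795 -0.606 -0.01 ]
 [-0.384 -0.49  -0.783]
 [ 0.469  0.626 -0.622]]
{'t': 0.1, 'joints': array([ 1.17939848e+00,  4.91494477e-01,  1.55936432e+00, -9.37858165e-06,
        1.09170324e+00, -1.05611751e-01]), 'qvel': array([ 0.00082485, -0.00018652, -0.00149776,  0.00158299, -0.00048016,
       -0.00019109]), 'tau': array([ 2.02697513e-03, -6.13615894e+01, -2.58606774e+01,  6.93452102e-02,
        4.70125722e-02,  6.81243904e-06]), 'eef_pos': array([176.10402928, 599.46430861, 214.13149727]), 'tcp_rot': array([-3.14062779e+00, -9.39162243e-05,  2.85581084e+00]), 'ft_force': array([ 0.57210463, -0.2889465 , -0.56056249]), 'moment': array([-0.01197619, -0.02265903,  0.00484649]), 'opening': 0.9973584337200517}
```

View pics/top0.png

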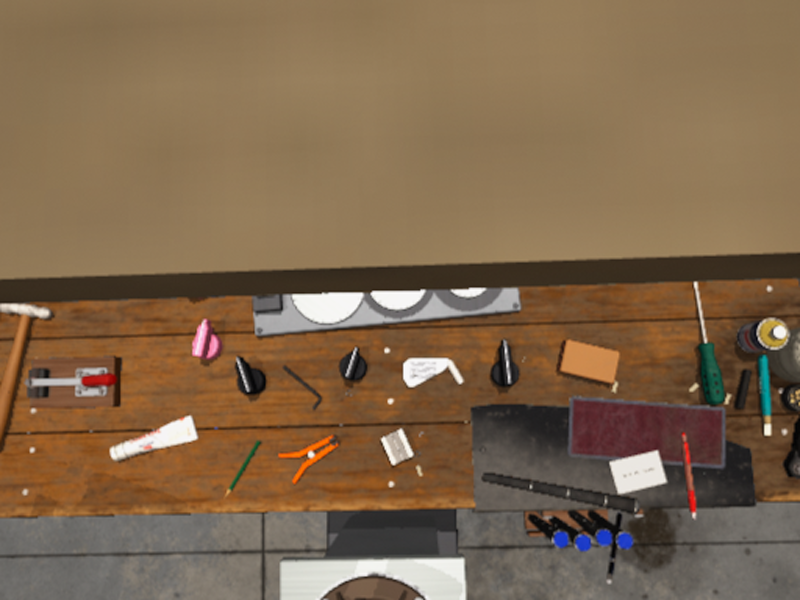

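View pics/scene0.png

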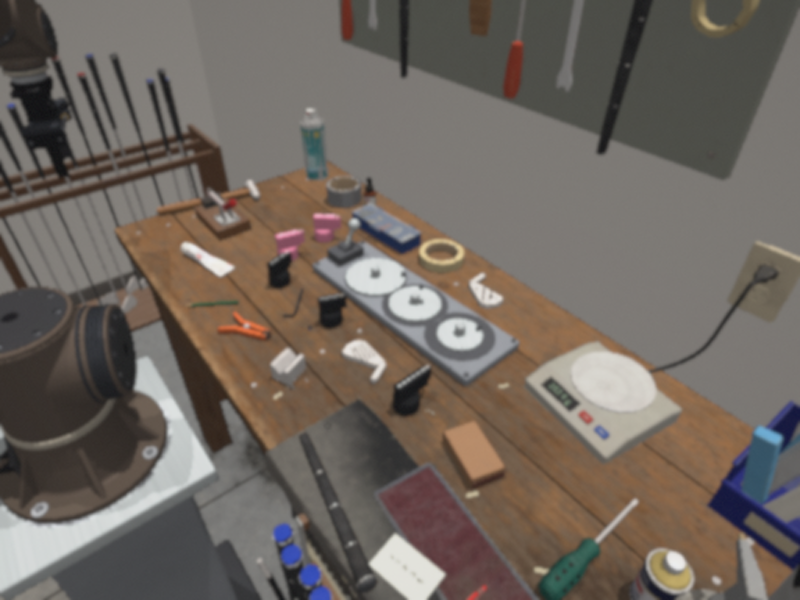

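Both views show three black knobs, all present, at top-view (800×600) pixels (250,375), (353,363) and (505,365). Pink look-alikes are at top (205,340) and scene (288,240) and (325,225). A shelf hides the rear of the console from the top camera. I'll zoom in and measure.

Run:
```python
from h import *
c=cam('scene'); t=cam('top')
np.savez('first.npz',s=c['image'],t=t['image'])
W=cloud(c); T=cloud(t)
# shelf
m=T[...,2]>120; m[250:]=False
P=T[m]; print('shelf x',np.nanpercentile(P[:,0],[1,50,99]),'z',np.nanpercentile(P[:,2],[1,50,99]), 'y',np.nanpercentile(P[:,1],[1,99]))
# blank-free heights: dial faces
im=c['image']; hsv=cv2.cvtColor(im,cv2.COLOR_BGR2HSV)
a=im[140:250,190:340]; cv2.imwrite('pics/con.png',cv2.resize(a,None,fx=5.3,fy=5.3,interpolation=cv2.INTER_CUBIC))
# black knobs, both views: top white line / bar tops
for n,c_,X in(('scene',c,W),('top',t,T)):
    g=c_['image'].max(2); z=X[...,2]
    m=((z>45)&(z<75)&(X[...,0]>350)&(X[...,0]<760)).astype(np.uint8)
    k,l,s,cc=cv2.connectedComponentsWithStats(m)
    for i in range(1,k):
        if s[i,4]<15: continue
        Q=X[l==i]; px=c_['image'][l==i].mean(0)
        print(n,s[i],Q.mean(0).round(1),'zmax',Q[:,2].max().round(1),px.round())
```

```text
shelf x [430.49960023 447.82402012 470.00203393] z [1140.26617017 1155.66462532 1157.06157641] y [-146.4911238   -38.02066799]
scene [105  44   5   5  16] [ 747.9 1682.5   61.9] zmax 74.8 [115. 119. 122.]
scene [80 46 22  9 94] [ 639.1 1683.4   60.7] zmax 74.7 [119. 123. 127.]
scene [65 51 12  7 55] [ 522.9 1681.    59.8] zmax 74.4 [116. 121. 124.]
scene [57 53  6  6 21] [ 456.6 1680.8   60.7] zmax 74.4 [108. 111. 115.]
scene [45 55  9  6 39] [ 398.7 1684.1   59.8] zmax 73.6 [114. 118. 121.]
scene [64 61  6  7 21] [ 449.7 1499.1   59.2] zmax 74.5 [66. 68. 69.]
scene [105  60   5   6  20] [ 637.4 1372.9   61.2] zmax 74.3 [48. 48. 49.]
scene [97 62  5  6 21] [ 591.9 1373.    61.1] zmax 74.8 [55. 57. 58.]
scene [81 66  5  6 19] [ 503.  1371.6   60.2] zmax 72.8 [65. 67. 69.]
scene [59 71  5  5 21] [ 387.1 1373.6   60.1] zmax 70.9 [59. 61. 62.]
scene [209 116  12   8  33] [747.1 428.5  48.6] zmax 52.0 [110. 118. 127.]
scene [128 122  17  18 112] [457.8 538.7  62.3] zmax 75.0 [ 98. 103. 113.]
scene [200 137  18   7 107] [638.9 293.5  56.5] zmax 67.1 [126. 111. 169.]
scene [176 147  18  10 
[... 982 characters left out ...]
  70] [ 600.  -765.7   62.2] zmax 74.6 [77. 81. 86.]
top [161 189  19  11 112] [594.  176.1  47.3] zmax 53.6 [92. 92. 95.]
top [123 205  12  24 184] [531.7 284.8  60.1] zmax 67.4 [163. 140. 211.]
top [478 204  15  21 110] [ 509.1 -652.7   60.2] zmax 75.0 [50. 50. 56.]
top [495 210  17  34 150] [ 473.1 -699.5   62.4] zmax 74.8 [64. 73. 79.]
top [319 218  10  29 200] [ 474.7 -235.5   61.6] zmax 69.5 [70. 69. 72.]
top [219 222  11  21 129] [481.6  26.4  61.8] zmax 69.3 [75. 75. 78.]
top [150 229  13  24 176] [465.9 209.7  61. ] zmax 68.7 [67. 68. 71.]
top [ 17 236  43  19 299] [465.5 552.9  63. ] zmax 74.9 [ 99. 105. 116.]
top [ 52 247  11   3  15] [454.4 477.4  67.1] zmax 74.7 [121. 126. 136.]
```

View pics/con.png

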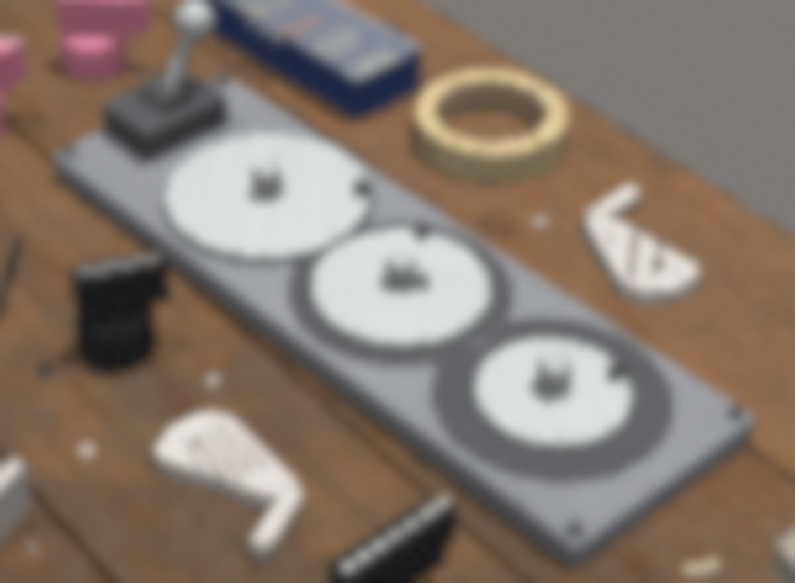

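The large, middle and small dials run left to right (crop (265,185), (400,280), (552,380)). Their index tabs are at (362,188), (422,232) and (618,370), and the lever ball is at (195,15). Next I'll check the knobs up close and get numbers for the poses.

Run:
```python
from h import *
c=cam('scene'); t=cam('top'); W=cloud(c);T=cloud(t)
out=[]
for n,(u,v) in dict(L=(324,236),S=(225,233),M=(158,241)).items():
    a=t['image'][v-22:v+22,u-20:u+20]; out.append(cv2.resize(a,None,fx=6,fy=6,interpolation=cv2.INTER_NEAREST))
    sub=np.zeros(T.shape[:2],bool); sub[v-22:v+22,u-20:u+20]=True
    g=t['image'].min(2); 
    for nm,m,h in(('bar',sub&(T[...,2]>52),62),('white',sub&(T[...,2]>45)&(g>110),62)):
        vv,uu=np.nonzero(m); P=np.array([ray(t,x,y,h) for x,y in zip(uu,vv)])[:,:2]
        r=cv2.minAreaRect(P.astype(np.float32)); mu=P.mean(0); w,V=np.linalg.eigh(np.cov(P.T)); d=V[:,1]; d=d*np.sign(d[0]); s=(P-mu)@d; 
        print(n,nm,len(P),mu.round(1),'ang',np.arctan2(d[1],d[0]).round(3),'ext',s.min().round(1),s.max().round(1),'rect',np.round(r[0],1),np.round(r[1],1))
    dark=sub&(g<70)&(T[...,2]>15)&(T[...,2]<36); Q=T[dark]; print('  hub z-band',len(Q),np.nanmedian(Q,0).round(1),np.nanpercentile(Q,[2,98],axis=0).round(1).tolist())
cv2.imwrite('pics/kn.png',np.hstack(out))
# lever ball
for nm,c_,X in(('s',c,W),('t',t,T)):
    m=(X[...,2]>74)&(X[...,2]<140)&(X[...,0]>540)&(X[...,0]<720)&(X[...,1]>110)&(X[...,1]<250)
    Q=X[m];vv,uu=np.nonzero(m); print(nm,len(Q)); 
    if len(Q): print(Q.mean(0).round(1),np.nanpercentile(Q,[0,100],axis=0).round(1).tolist(),uu.mean(),vv.mean(),np.ptp(uu),np.ptp(vv))
```

```text
L bar 192 [ 474.6 -235.9] ang 0.072 ext -34.9 39.9 rect [ 477.1 -235.5] [74.9 18.9]
L white 53 [ 478.3 -237.5] ang 0.074 ext -32.8 36.1 rect [ 479.9 -237.3] [68.9  5.2]
  hub z-band 126 [ 460.4 -226.7   28.1] [[438.7, -258.9, 18.8], [481.0, -213.8, 33.6]]
S bar 125 [481.6  26.9] ang -0.328 ext -23.9 30.5 rect [484.6  25.7] [17.7 54.4]
S white 37 [486.6  25.9] ang -0.344 ext -24.8 25.4 rect [486.9  25.8] [ 4.2 50.2]
  hub z-band 121 [477.8  19.6  28.6] [[456.7, 6.1, 19.2], [497.9, 50.0, 33.6]]
M bar 160 [465.8 210.3] ang 0.328 ext -29.1 34.7 rect [468.6 210.7] [63.8 20. ]
M white 43 [470.6 212.2] ang 0.329 ext -29.9 29.6 rect [470.4 212.1] [59.5  4.2]
  hub z-band 124 [461.3 198.1  28.3] [[437.1, 186.2, 15.8], [523.1, 268.3, 34.7]]
s 55
[637.5 172.2  96.4] [[626.7, 162.9, 74.8], [652.1, 183.9, 109.0]] 225.4909090909091 144.05454545454546 6 10
t 0
```

View pics/kn.png

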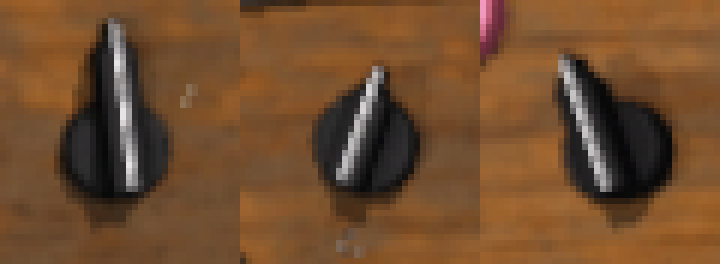

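The bar lengths match: long at (505,365), short at (353,363) and medium at (250,375) in the top view. Pink at (205,340) is the decoy. The lever comes first, so I'll compute the shifts.

```bash
cat >> h.py <<'E'
def plan(tgts,base=None):
    """tgts: list of (x,y,z,yaw) in mm/rad; prints tool-axis shift (m) and turn for each, chained"""
    if base is None:
        s=env.state(); base=[*s['eef_pos'],s['tcp_rot'][2]]
    for g in tgts:
        y=base[3]; d=np.array(g[:3])-np.array(base[:3])
        tx=np.array([np.cos(y),np.sin(y),0]); ty=np.array([np.sin(y),-np.cos(y),0])
        turn=-(g[3]-y)
        print('shift',np.round([d@tx/1e3,d@ty/1e3,-d[2]/1e3],4),'turn',round(turn,4)); base=g
E
python3 - <<'E'
from h import *
b=[176.186,599.671,214.661,2.8558]
plan([(433,388,214.7,3.0),(690,174,214.7,3.1416),(690,174,88,3.1416),(602,174,88,3.1416)],b)
E
```

```text
shift [-0.3061 -0.1307 -0.    ] turn -0.1442
shift [-0.2846 -0.1756 -0.    ] turn -0.1416
shift [0.     0.     0.1267] turn -0.0
shift [0.088 0.    0.   ] turn -0.0
```

```bash
python3 -m pendant '[[[0,-0.306,-0.131,0,-0.144],[0,-0.306,-0.131,0,-0.144],[0,-0.306,-0.131,0,-0.144],[0,-0.306,-0.131,0,-0.144],[0,-0.306,-0.131,0,-0.144],[0,-0.306,-0.131,0,-0.144],[0,-0.306,-0.131,0,-0.144],[0,-0.306,-0.131,0,-0.144]]]'
python3 -m pendant '[[[0,-0.285,-0.176,0,-0.142],[0,-0.285,-0.176,0,-0.142],[0,-0.285,-0.176,0,-0.142],[0,-0.285,-0.176,0,-0.142],[0,-0.285,-0.176,0,-0.142],[0,-0.285,-0.176,0,-0.142],[0,-0.285,-0.176,0,-0.142],[0,-0.285,-0.176,0,-0.142]]]'
python3 - <<'E'
from h import *
s=env.state(); print(s['eef_pos'],s['tcp_rot'],s['joints'],s['ft_force'],s['opening'])
c=cam('scene'); cv2.imwrite('pics/lev1.png',cv2.resize(c['image'][60:260,150:350],(800,800)[:2],interpolation=cv2.INTER_CUBIC)[:600])
W=cloud(c); m=(c['image'].max(2)<60)&(W[...,2]>200)
print(proj(c,s['eef_pos']))
E
```

```text
t: 1.1
eef_pos: [435.7, 385.2, 214.5]
tcp_rot: [-3.141, 0.001, 2.996]
ft_force: [-1.0, 1.7, 0.5]
opening: 0.387
t: 1.9
eef_pos: [692.5, 170.3, 213.6]
tcp_rot: [-3.141, -0.0, 3.138]
ft_force: [0.2, -0.1, -0.0]
opening: 0.004
[692.49514968 170.34533993 213.60671066] [-3.14120659e+00 -1.82198884e-05  3.13843347e+00] [ 1.48803557e-01  6.22403750e-01  1.31617131e+00 -4.05999162e-04
  1.20309407e+00 -1.41868763e+00] [ 0.17308745 -0.07987492 -0.00293629] 0.004159144306550724
(np.float64(237.52301756984025), np.float64(108.91241579278528))
```

View pics/lev1.png

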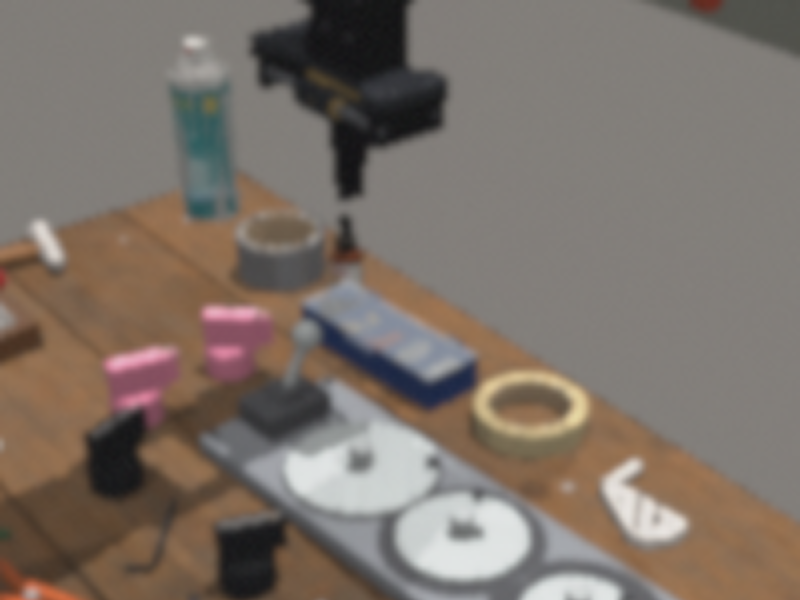

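Closed fingertips appear at crop (348,197), within a pixel of their predicted projection, so the scene calibration is good. The lever ball is at crop (308,333). I'll go down behind it and pull it over.

```bash
python3 -m pendant '[[[0,0,0.003,0.04,0],[0,0,0.003,0.08,0],[0,0,0.003,0.11,0],[0,0,0.003,0.126,0],[0,0,0.003,0.126,0],[0,0,0.003,0.126,0],[0,0,0.003,0.126,0],[0,0,0.003,0.126,0]]]'
python3 -m pendant '[[[0,0.015,0,0,0],[0,0.03,0,0,0],[0,0.045,0,0,0],[0,0.06,0,0,0],[0,0.07,0,0,0],[0,0.08,0,0,0],[0,0.086,0,0,0],[0,0.09,0,0,0]]]'
python3 - <<'E'
from h import *
c=cam('scene'); cv2.imwrite('pics/lev2.png',cv2.resize(c['image'][90:210,160:300],(700,600),interpolation=cv2.INTER_CUBIC))
print(env.state()['ft_force'],env.state()['eef_pos'])
E
```

```text
t: 2.75
eef_pos: [690.7, 176.4, 90.3]
tcp_rot: [3.141, 0.002, -3.141]
ft_force: [0.4, 0.3, -0.0]
opening: 0.002
t: 3.55
eef_pos: [609.5, 176.5, 90.5]
tcp_rot: [3.139, 0.024, -3.141]
ft_force: [53.9, -0.5, -26.2]
opening: 0.005
[ 43.44258337   0.05626507 -20.60232185] [609.76164409 176.46465014  90.51441309]
```

View pics/lev2.png

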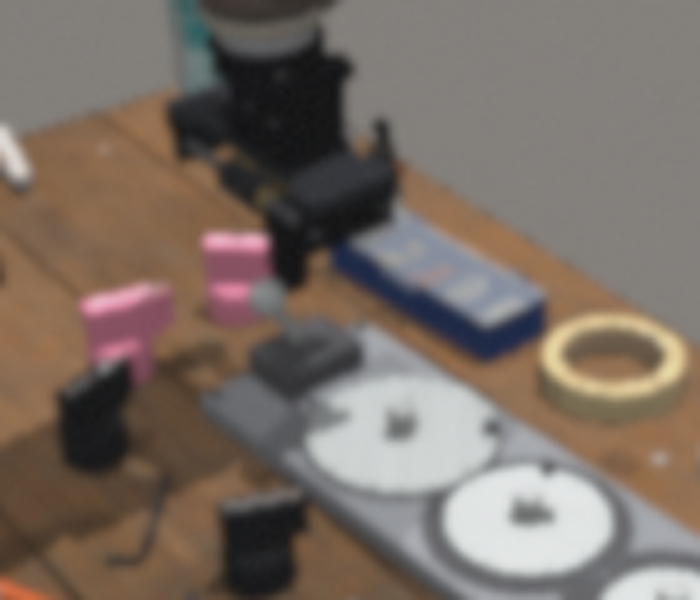

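The lever leans toward the robot against its stop (ball at crop (268,297), 54 N at contact). I'll back off, then measure the index tabs and keys.

```bash
python3 -m pendant '[[[0,-0.02,0,0,0],[0,-0.045,0,0,0],[0,-0.045,0,0,0],[0,-0.045,0,-0.05,0],[0,-0.045,0,-0.1,0],[0,-0.045,0,-0.12,0],[0,-0.045,0,-0.12,0],[0,-0.045,0,-0.12,0]]]'
python3 - <<'E'
from h import *
c=cam('scene'); W=cloud(c); im=c['image']; g=im.min(2).astype(float)
np.save('con_img.npy',im)
tiles=[]
# rectified metric views (1 px = 0.25mm) of each dial face at z=26 only for viewing/thresholds
for n,x,y,r in(('L',621,66.3,66),('M',628,-57.7,54),('S',636.6,-181.6,44)):
    # dial face: bright pixels at z~26, ellipse centre by casting on z=26
    u0,v0=proj(c,(x,y,26)); u0=int(u0);v0=int(v0)
    m=np.zeros(g.shape,np.uint8); m[v0-26:v0+27,u0-36:u0+37]=1
    m=((g>185)&(m>0)).astype(np.uint8); k,l,s,_=cv2.connectedComponentsWithStats(m); i=1+np.argmax(s[1:,4])
    cn=max(cv2.findContours((l==i).astype(np.uint8),cv2.RETR_EXTERNAL,cv2.CHAIN_APPROX_NONE)[0],key=len)
    h=cv2.convexHull(cn)[:,0]
    P=np.array([ray(c,a,b,26)[:2] for a,b in h]); A=np.c_[2*P,np.ones(len(P))]; sol=np.linalg.lstsq(A,(P**2).sum(1),rcond=None)[0]
    ctr=sol[:2]; rad=np.sqrt(sol[2]+ctr@ctr)
    print(n,'face centre',ctr.round(1),'r',rad.round(1),'npx',s[i,4])
    Z=20; gx,gy=np.meshgrid(np.arange(-70,70,.5),np.arange(-70,70,.5))
    # view: up = +x, left=+y
    X=ctr[0]-gy; Y=ctr[1]-gx
    for zz in (26,):
        Pw=np.stack([X,Y,np.full_like(X,zz)],-1)@c['R'].T+c['t']
        mu=(c['fx']*Pw[...,0]/Pw[...,2]+c['cx']).astype(np.float32); mv=(c['fy']*Pw[...,1]/Pw[...,2]+c['cy']).astype(np.float32)
        tiles.append(cv2.remap(im,mu,mv,cv2.INTER_CUBIC)[30:250,10:270])
cv2.imwrite('pics/dials.png',np.hstack(tiles))
E
```

```text
t: 4.4
eef_pos: [644.2, 176.2, 208.2]
tcp_rot: [3.142, -0.001, -3.141]
ft_force: [-0.3, -0.1, -1.4]
opening: 0.009
L face centre [621.1  69.2] r 62.3 npx 535
M face centre [623.   66.5] r 60.0 npx 475
S face centre [ 638.  -182.1] r 41.7 npx 377
```

View pics/dials.png

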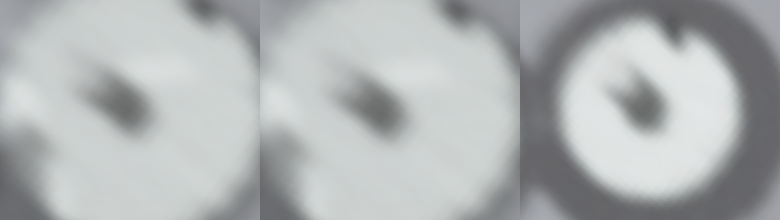

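Run:
```python
from h import *
c=cam('scene'); W=cloud(c); im=c['image'];im0=np.load('first.npz')['s']
ims=[]
for n,x,y in(('L',621,66.3),('M',628,-57.7),('S',636.6,-181.6)):
    u,v=proj(c,(x,y,38)); u=int(round(u));v=int(round(v))
    row=[]
    for I in(im0,im):
        a=I[v-14:v+14,u-13:u+13].astype(float); a=np.clip((a-30)/(235-30),0,1)**.7*255
        row.append(cv2.resize(a.astype(np.uint8),None,fx=10,fy=10,interpolation=cv2.INTER_CUBIC))
    ims.append(np.vstack(row)); print(n,'crop origin',u-13,v-14)
    z=W[v-10:v+9,u-9:u+10,2]; 
    if n!='L': print(np.nan_to_num(z).round(0).astype(int))
cv2.imwrite('pics/sp.png',np.hstack(ims))
```

```text
L crop origin 227 159
M crop origin 252 177
[[28 28 23 21 21 24 23 20 23 21 20 21 22 36 21 23 21 22 23]
 [26 19 21 22 21 23 21 21 25 22 23 20 36 35 33 23 20 20 22]
 [22 21 22 20 26 28 29 29 27 27 27 25 33 34 30 22 23 21 22]
 [22 27 29 30 27 27 28 27 31 26 27 26 30 28 27 28 27 28 21]
 [29 28 26 28 25 30 25 28 28 25 28 24 28 25 28 26 26 25 25]
 [27 27 29 28 28 24 29 28 25 25 29 27 25 28 29 28 28 26 25]
 [26 29 27 27 29 28 26 47 47 50 49 28 27 27 24 28 29 27 25]
 [28 26 27 26 29 26 27 47 46 44 49 47 30 29 28 27 26 30 25]
 [29  0 26 29 28 29 42 47 44 51 48 47 45 28 25 26 29 27 26]
 [28 27 26 27 25 26 39 46 45 44 44 43 43 41 43 27 28 26 26]
 [28 28 28 28 28 26 37 40 41 40 42 43 38 38 40 28 26 27 28]
 [25 26 25 26 26 25 33 35 38 35 38 34 37 36 36 27 28 25 26]
 [31 26 28 28 27 30 27 30 33 33 33 33 33 30 31 26 28 27 25]
 [29 28 27 29 24 27 26 28 30 30 29 30 27 26 28 29 27 28 28]
 [27 28 26 26 28 29 26 27 28 26 27 25 27 26 31 25 29 30 28]
 [28 27 28 25 25 24 28 29 26 27 27 27 27 28 24 25 28 30 26]
 [28 26 28 27 26 27 27 29 27 28 29 25 27 29 27 27 27 23 27]
 [29 26 27 29 28 29 27 27 27 27 31 2
[... 547 characters left out ...]
28 47 47 49 46 46 27 28 28 29 26 29 26]
 [29 27 28 27 29 28 45 46 49 47 48 47 46 28 27 26 30 27 27]
 [29 29 28 26 26 28 42 46 47 47 48 44 46 28 29 26 30 27 27]
 [27 28 28 28 30 26 40 46 45 44 47 44 42 30  0 29 26 28 27]
 [27 28 26 29 26 25 36 38 40 41 40 40 36 28 27 28 25 25 27]
 [26 26 27 28 27 27 32 33 39 36 40 36 30 27 25 25 29 27 26]
 [29 27 27 27 26 25 30 32 35 35 32 34 26 27 28 28 26 28 27]
 [28 27 28 26 27 28 29 28 28 29 29 28 27 28 28 25 28 27 28]
 [27 27 27 25 28 26 29 25 26 28 28 27 24 27 27 27 26 27 27]
 [29 25 27 26 26 26 26 28 29 29 27 28 28 28 28 26 27 27 27]
 [27 27 27 25 24 26 25 27 28 29 28 26 28 27 29 25 27 29 29]
 [28 25 27 28 25 28 25 28 25 26 29 29 27 25 28 27 27 26 27]]
```

View pics/sp.png

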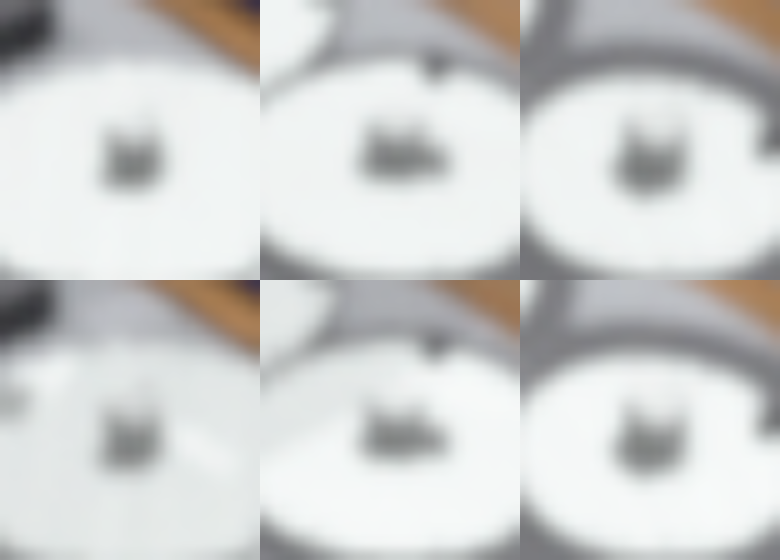

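Middle dial: the key points right in the image (tile (440,160)). Small dial: it points toward the camera (645,190). The large one is unclear, so I'll average depth frames to get the numbers.

Run:
```python
from h import *
F=[cam('scene') for _ in range(12)]; c=F[0]
c['range_z']=np.median([f['range_z'] for f in F],0); I=np.mean([f['image'] for f in F],0); c['image']=I.astype(np.uint8)
np.savez('avg.npz',z=c['range_z'],I=I)
W=cloud(c); g=I.min(2)
for n,x,y,ri in(('L',621,66.3,61),('M',628,-57.7,49),('S',636.6,-181.6,39)):
    u,v=map(int,proj(c,(x,y,36))); sl=(slice(v-11,v+12),slice(u-12,u+13)); Q=W[sl].reshape(-1,3)
    top=Q[(Q[:,2]>44.5)]; a=top[:,:2].mean(0); print(n,'top',top.mean(0).round(1),len(top))
    k=Q[(Q[:,2]>29)&(Q[:,2]<44)]; d=k[:,:2]-a; r=np.hypot(*d.T); an=np.degrees(np.arctan2(d[:,1],d[:,0]))
    o=np.argsort(an); print(' '.join(f'{an[i]:.0f}:{r[i]:.0f}' for i in o))
    # index tab: dark pixels with z 30..36 at radius ri
    sl=(slice(v-40,v+40),slice(u-45,u+45)); Q=W[sl].reshape(-1,3); G=g[sl].ravel(); 
    d=Q[:,:2]-a; r=np.hypot(*d.T); m=(Q[:,2]>29.0)&(Q[:,2]<38)&(abs(r-ri)<9)&(G<150)
    for q,gg in zip(Q[m],G[m]): print('   tab',q.round(1),int(gg),round(float(np.degrees(np.arctan2(q[1]-a[1],q[0]-a[0])))),round(float(np.hypot(*(q[:2]-a)))))
```

```text
L top [620.7  67.4  47. ] 15
-177:8 -174:8 -170:8 -168:9 -149:6 -147:7 -146:7 -121:8 -120:8 -120:8 -96:8 -94:8 -90:7 -90:7 -71:9 -66:9 -65:8 -52:8 28:18 78:86 80:86 83:86 83:85 144:9 145:9 150:9 153:9
   tab [666.2  30.7  35.3] 140 -39 59
   tab [668.7  28.3  35.5] 123 -39 62
   tab [672.2  27.3  34.6] 123 -38 65
   tab [665.9  30.3  31.5] 122 -39 59
   tab [668.4  27.9  31.7] 101 -40 62
   tab [670.8  25.5  32. ] 109 -40 65
M top [628.5 -57.8  46.8] 18
-178:8 -178:8 -175:9 -159:6 -158:7 -157:7 -130:7 -129:6 -129:6 -106:8 -106:8 -102:7 -76:8 -74:8 -71:7 -68:7 -58:10 -54:13 -51:10 -50:16 -50:16 -50:10 -50:16 -49:13 -48:13 -44:9 -41:16 -37:13 33:53 34:47 34:47 36:51 37:56 38:47 39:48 39:50 136:10 137:10 142:9 149:10 175:8
   tab [673.  -24.5  35.4] 130 37 56
   tab [666.9 -26.7  35.4] 119 39 50
   tab [669.9 -28.2  35. ] 112 36 51
   tab [673.4 -29.2  33.9] 115 33 53
   tab [665.8 -28.1  32.7] 125 39 48
   tab [667.1 -31.5  34.1] 105 34 47
   tab [667.3 -31.5  29.9] 135 34 47
S top [ 637.  -181.8   46.7] 23
-175:8 -174:8 -172:8 -169:8 -152:8 -151:7 -148:8 -130:8 -129:8 -127:8 -124:8 -111:9 -108:8 -105:8 -101:8 -82:8 -81:8 -79:9 -52:9 -40:10 -34:10 -24:36 -22:36 -18:37 -16:35 152:8 153:9 156:8 166:9
   tab [ 672.1 -193.4   35.5] 143 -18 37
   tab [ 674.9 -194.8   35. ] 109 -19 40
   tab [ 677.7 -196.4   34.5] 97 -20 43
   tab [ 670.4 -195.4   33.9] 134 -22 36
   tab [ 672.1 -197.7   34.6] 100 -24 39
   tab [ 675.2 -198.9   33.7] 91 -24 42
   tab [ 669.8 -196.4   30.9] 128 -24 36
   tab [ 673.3 -197.2   29.5] 106 -23 39
   tab [ 675.5 -199.2   29.7] 107 -24 42
```

Run:
```python
from h import *
c=cam('scene'); A=np.load('avg.npz'); g=A['I'].mean(2); c['range_z']=A['z']; W=cloud(c)
for n,x,y in(('L',621.3,68.1),('M',629.5,-56.6),('S',637.7,-181.3)):
    u,v=proj(c,(x,y,46)); print(n,'axis top px',round(u,1),round(v,1),'base',np.round(proj(c,(x,y,26)),1))
    for a in(0,30,60,90): 
        p=proj(c,(x+17*np.cos(np.radians(a)),y+17*np.sin(np.radians(a)),39)); print('   key',a,np.round(p,1),end='')
    print(); u0=int(u)-8; v0=int(v)-7
    print('cols',u0,'rows',v0)
    print(np.clip(g[v0:v0+16,u0:u0+18],0,255).astype(int))
    if n!='M': print(np.nan_to_num(W[v0:v0+9,u0:u0+18,2]).round(0).astype(int))
```

```text
L axis top px 239.7 171.1 base [239.9 175.9]
   key 0 [243.8 171. ]   key 30 [241.8 170.1]   key 60 [239.2 169.9]   key 90 [236.8 170.5]
cols 231 rows 164
[[119 136 147 152 155 158 165 170 170 166 163 162 159 155 150 145 137 125]
 [149 163 169 169 169 171 178 186 186 181 180 180 177 173 168 165 160 151]
 [178 191 196 193 189 189 194 199 200 197 195 196 194 191 187 186 184 178]
 [206 214 214 208 202 200 202 204 205 203 201 201 201 200 199 199 199 196]
 [217 220 218 211 205 204 205 205 205 203 200 200 202 203 203 203 204 204]
 [216 218 215 210 205 205 204 204 203 199 195 197 201 203 203 204 205 206]
 [210 213 210 207 205 203 199 198 197 194 190 192 199 203 204 205 206 206]
 [207 209 207 205 204 198 187 183 186 186 184 185 195 202 204 205 206 207]
 [206 207 206 205 203 193 172 161 166 169 167 170 188 202 206 206 206 207]
 [206 207 206 205 203 191 162 140 139 143 142 153 183 206 211 210 209 208]
 [207 207 206 206 203 190 157 126 118 120 123 141 179 208 216 216 214 211]
 [207 207 206 205 202 185 152 120 109 111 116 139 176 206 217 219 218 215]
 [208 207 206 205 200 180 147 121 113 115 125
[... 3295 characters left out ...]
18 139 175 210 222 226 226 226 226]
 [226 226 224 217 191 160 136 126 131 142 163 192 216 224 226 226 226 227]
 [226 226 226 222 213 194 174 164 171 183 197 213 222 226 227 226 226 227]]
[[22 22 22 22 22 22 22 22 21 23 21 22 21 22 22 21 21 21]
 [21 21 22 21 21 21 21 21 21 22 22 22 21 21 22 22 21 22]
 [22 21 23 21 22 22 21 21 21 21 21 22 21 23 22 22 21 21]
 [22 22 22 21 21 22 27 27 22 21 22 22 21 21 22 21 21 22]
 [27 28 27 28 27 27 28 27 27 27 27 27 27 21 21 22 22 21]
 [27 28 27 28 28 28 28 27 27 27 27 27 28 27 27 27 22 23]
 [28 28 28 27 27 27 27 47 47 47 27 28 27 27 28 28 27 27]
 [27 27 27 27 27 28 47 48 47 48 47 28 27 27 27 27 27 27]
 [27 27 28 27 27 45 48 47 47 47 47 46 27 27 27 27 27 28]]
```

The large dial's key sits around +32°, partly hidden. The middle one is about −43°. The small one is hidden behind its spindle, somewhere in 20–60°. Now the medium knob.

Run:
```python
from h import *
plan([(460,208.5,110,3.4706),(460,208.5,34,3.4706)])
```

```text
shift [0.1851 0.0323 0.0986] turn -6.612
shift [0.    0.    0.076] turn -0.0
```

```bash
python3 -m pendant '[[[0.7,0.045,0.008,0.0,-0.1],[0.7,0.09,0.016,0.0,-0.2],[0.7,0.135,0.024,0.02,-0.3],[0.7,0.185,0.032,0.05,-0.329],[0.7,0.185,0.032,0.09,-0.329],[0.7,0.185,0.032,0.0986,-0.329],[0.7,0.185,0.032,0.0986,-0.329],[0.7,0.185,0.032,0.0986,-0.329]]]'
python3 - <<'E'
from h import *
t=cam('top'); s=env.state(); print(s['eef_pos'],s['tcp_rot'],s['opening'])
plan([(460,208.5,34,3.4706)])
cv2.imwrite('pics/pickM.png',cv2.resize(t['image'][190:290,90:230],(700,500),interpolation=cv2.INTER_CUBIC))
E
```

```text
t: 5.95
eef_pos: [461.8, 208.3, 111.1]
tcp_rot: [-3.142, 0.002, -2.813]
ft_force: [0.1, -0.1, 0.1]
opening: 0.624
[461.74544565 208.24217622 111.30770809] [-3.14157199e+00  2.31737502e-03 -2.81311978e+00] 0.6605308437199721
shift [0.0016 0.0008 0.0773] turn -6.2837
```

View pics/pickM.png

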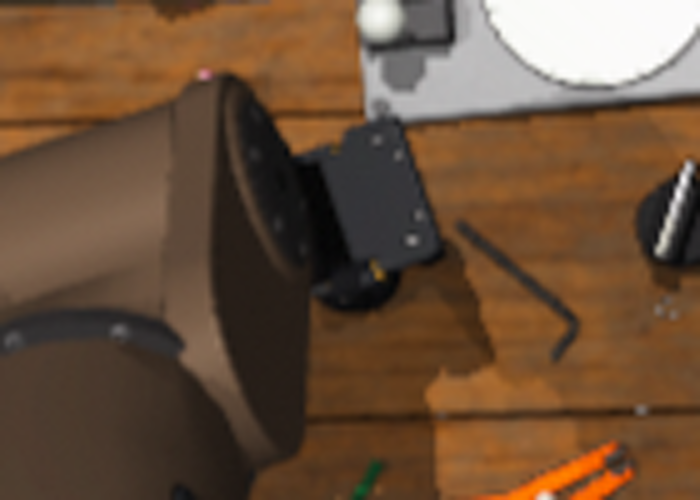

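The arm hides the knob from the top camera here, and the lever ball shows at crop (380,18), leaning toward the robot. I'll descend and grip.

```bash
python3 -m pendant '[[[0.7,0.001,0.001,0.03,0],[0.7,0.001,0.001,0.06,0],[0.7,0.001,0.001,0.077,0],[0.7,0.001,0.001,0.077,0],[0.7,0.001,0.001,0.077,0],[0,0.001,0.001,0.077,0],[0,0.001,0.001,0.077,0],[0,0.001,0.001,0.077,0]]]'
python3 -m pendant '[[[0,0,0,0,0],[0,0,0,0,0],[0,0,0,0,0],[0,0,0,0,0],[0,0,0,0,0],[0,0,0,-0.03,0],[0,0,0,-0.07,0],[0,0,0,-0.1,0]]]'
```

```text
t: 6.8
eef_pos: [459.2, 208.9, 33.8]
tcp_rot: [3.142, 0.002, -2.812]
ft_force: [0.3, -0.4, -0.2]
opening: 0.504
t: 7.6
eef_pos: [458.8, 208.8, 134.6]
tcp_rot: [3.141, 0.0, -2.812]
ft_force: [0.7, -0.1, -1.2]
opening: 0.185
```

Run:
```python
from h import *
plan([(629.5,-56.6,134.6,2.39-2*np.pi),(629.5,-56.6,92,2.39-2*np.pi)])
```

```text
shift [-0.0758 -0.3063 -0.    ] turn 1.0808
shift [0.     0.     0.0426] turn -0.0
```

```bash
python3 -m pendant '[[[0,-0.010,-0.04,0,0.14],[0,-0.020,-0.08,0,0.28],[0,-0.030,-0.12,0,0.42],[0,-0.04,-0.16,0,0.56],[0,-0.05,-0.2,0,0.7],[0,-0.0598,-0.24,0,0.84],[0,-0.07,-0.28,0,0.98],[0,-0.076,-0.306,0,1.081]]]'
python3 -m pendant '[[[0,0,0,0.01,0],[0,0,0,0.02,0],[0,0,0,0.03,0],[0,0,0,0.042,0],[0,0,0,0.042,0],[0,0,0,0.042,0],[0,0,0,0.042,0],[0,0,0,0.042,0]]]'
cat >> h.py <<'E'
from scipy.optimize import least_squares
def avgcam(n='scene',N=8):
    F=[cam(n) for _ in range(N)]; c=F[0]; c['range_z']=np.median([f['range_z'] for f in F],0); c['image']=np.mean([f['image'] for f in F],0).astype(np.uint8); return c
def hub(c,x,y,zu,b=1.2):
    """axis of a hub (r 24, zu..zu+28) near x,y from depth cloud"""
    W=cloud(c).reshape(-1,3); g=c['image'].reshape(-1,3).max(1)
    cam0=-c['R'].T@c['t']; d=W-cam0; W=W+d/np.linalg.norm(d,axis=1)[:,None]*b*1.5
    m=(W[:,2]>zu+3)&(W[:,2]<zu+25)&(np.hypot(W[:,0]-x,W[:,1]-y)<34)&(g<120)
    P=W[m]; f=lambda q: np.hypot(P[:,0]-q[0],P[:,1]-q[1])-24
    r=least_squares(f,[x,y],loss='soft_l1',f_scale=1.); return r.x,len(P),np.median(abs(r.fun))
E
python3 - <<'E'
from h import *
c=avgcam(); s=env.state(); p=s['eef_pos']; print(p,s['tcp_rot'],s['opening'])
print(hub(c,p[0],p[1],p[2]-34), proj(c,p))
cv2.imwrite('pics/overM.png',cv2.resize(c['image'][120:240,200:340],(700,600),interpolation=cv2.INTER_CUBIC))
E
```

```text
t: 8.4
eef_pos: [630.6, -58.6, 132.5]
tcp_rot: [-3.141, -0.0, 2.383]
ft_force: [-0.9, 1.0, -1.3]
opening: 0.188
t: 9.2
eef_pos: [629.9, -56.1, 91.5]
tcp_rot: [3.141, 0.001, 2.39]
ft_force: [0.0, -0.4, -1.2]
opening: 0.187
[629.69096319 -56.23029262  91.06477067] [3.14146413e+00 1.94463562e-05 2.38974628e+00] 0.18756705573706223
(array([629.60335368, -52.30126183]), 82, np.float64(0.298549757667109)) (np.float64(265.28971720434174), np.float64(176.82587522142995))
```

View pics/overM.png

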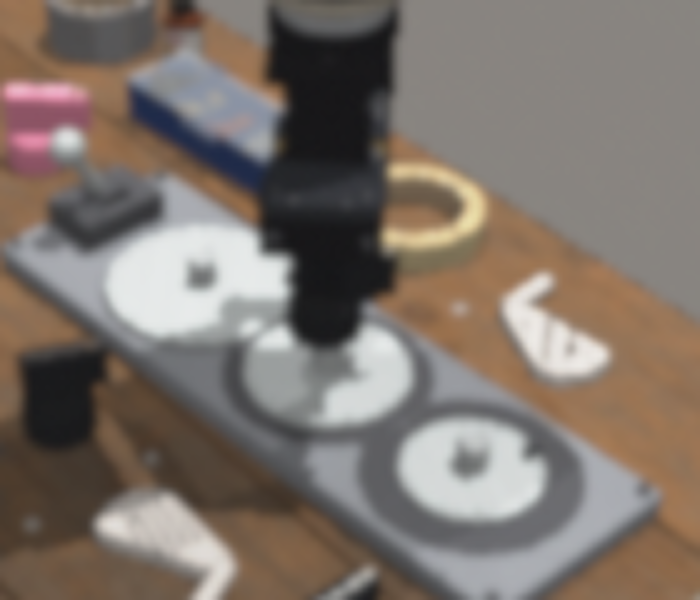

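```bash
cat >> h.py <<'E'
def edge(vals,lev):
    """first subpixel crossing index of lev"""
    s=vals-lev; i=np.nonzero(np.sign(s[:-1])!=np.sign(s[1:]))[0]
    return i+s[i]/(s[i]-s[i+1])
def hubpix(c,x,y,zu):
    """axis estimate from silhouette: left/right edges at mid hub height, lower edge"""
    g=c['image'].mean(2)
    u,v=proj(c,(x,y,zu+10)); v=int(round(v)); u=int(round(u))
    row=g[v,u-20:u+21]; 
    e=edge(row,85)+u-20; l=e[e<u].max(); r=e[e>u].min()
    uc=int(round((l+r)/2)); col=g[v:v+25,uc]; b=edge(col,85)[0]+v
    uc=(l+r)/2
    cam0=-c['R'].T@c['t']; P=ray(c,uc,b,zu); w=(P-cam0)[:2]; w/=np.linalg.norm(w)
    return P[:2]+24*w,(l,r,b),w
E
python3 - <<'E'
from h import *
c=avgcam(); p=env.state()['eef_pos']
h,px,w=hubpix(c,p[0],p[1],p[2]-34); print(h,px,'d',h-p[:2],'view',w, 'along',(h-p[:2])@w,'lat',(h-p[:2])@[w[1],-w[0]])
print('expected width px',48/np.linalg.norm(c['R']@p+c['t'])*c['fx'], proj(c,(p[0],p[1],p[2]-24)))
# spindle M with same kind of silhouettes from avg.npz
g=np.load('avg.npz')['I'].mean(2)
for n,x,y in(('L',621.3,68.1),('M',629.5,-56.6),('S',637.7,-181.3)):
    u,v=proj(c,(x,y,31)); v=int(round(v)); u=int(round(u)); f=g[v,u-8]; 
    e=edge(g[v,u-8:u+9],(f+110)/2)+u-8; col=g[v:v+8,u]; b=edge(col,(col[-1]+110)/2)[0]+v
    l=e[e<u].max(); r=e[e>u].min(); P=ray(c,(l+r)/2,b,26); cam0=-c['R'].T@c['t']; w=(P-cam0)[:2]; w/=np.linalg.norm(w)
    print(n,(l,r,b),(P[:2]+10*w).round(1), 'w px exp',20*c['fx']/np.linalg.norm(c['R']@[x,y,31]+c['t']))
E
```

```text
[629.48464168 -53.49945554] (np.float64(256.9519230769231), np.float64(271.8018867924528), np.float64(189.88095238095238)) d [-0.22421312  2.71659524] view [0.64448711 0.76461517] along 1.9326474768237862 lat -1.9222473765099803
expected width px 15.53004282706436 (np.float64(265.1455718653678), np.float64(182.98583960329364))
L (np.float64(236.80393765381461), np.float64(242.52106430155212), np.float64(177.51729559748426)) [621.1  69.3] w px exp 5.870465160865529
M (np.float64(261.913475177305), np.float64(269.5965965965966), np.float64(194.57692307692307)) [633.7 -55.9] w px exp 6.259628428220642
S (np.float64(290.1456140350877), np.float64(297.0038381018842), np.float64(214.91261137765594)) [ 639.2 -180.7] w px exp 6.6428779410797745
```

Held knob's hub is at crop (325,310), over the middle spindle with its key visible below at (350,365). Relative correction is about 2 mm along the bar. I'll lower gently.

```bash
python3 -m pendant '[[[0,-0.002,-0.0005,0,0],[0,-0.002,-0.0005,0.003,0],[0,-0.002,-0.0005,0.006,0],[0,-0.002,-0.0005,0.009,0],[0,-0.002,-0.0005,0.012,0],[0,-0.002,-0.0005,0.014,0],[0,-0.002,-0.0005,0.014,0],[0,-0.002,-0.0005,0.014,0]]]'
python3 -c "
from h import *
s=env.state();print(s['ft_force'],s['moment'],s['eef_pos'])"
```

```text
t: 10.8
eef_pos: [630.8, -57.9, 77.0]
tcp_rot: [3.142, -0.0, 2.39]
ft_force: [0.4, -0.4, -1.4]
opening: 0.186
[ 0.41859617 -0.43438936 -1.38264856] [-0.04595427 -0.00761837  0.02316672] [630.83203907 -57.94128899  77.0091184 ]
```

```bash
python3 -m pendant '[[[0,0,0,0.001,0],[0,0,0,0.002,0],[0,0,0,0.003,0],[0,0,0,0.004,0],[0,0,0,0.005,0],[0,0,0,0.006,0],[0,0,0,0.006,0],[0,0,0,0.006,0]]]'
python3 -c "
from h import *
s=env.state();print(s['ft_force'],s['moment'],s['eef_pos'])"
```

```text
t: 11.6
eef_pos: [630.8, -57.9, 71.0]
tcp_rot: [3.142, -0.0, 2.39]
ft_force: [0.3, -0.9, -2.2]
opening: 0.187
[ 0.33785503 -0.89587375 -2.23371885] [-0.02219324 -0.00021096 -0.0318164 ] [630.81570836 -57.93390287  71.0095841 ]
```

```bash
python3 -m pendant '[[[0,0,0,0.002,0],[0,0,0,0.004,0],[0,0,0,0.006,0],[0,0,0,0.008,0],[0,0,0,0.009,0],[0,0,0,0.01,0],[0,0,0,0.011,0],[0,0,0,0.0115,0]]]'
python3 -c "
from h import *
s=env.state();print(s['ft_force'],s['moment'],s['eef_pos'])"
```

```text
t: 12.4
eef_pos: [630.8, -58.0, 59.4]
tcp_rot: [3.142, -0.0, 2.39]
ft_force: [0.5, -0.3, -1.9]
opening: 0.19
[ 0.51162534 -0.26666351 -1.94076552] [-0.0389771  -0.01357613 -0.0080769 ] [630.80342752 -57.95004523  59.43470456]
```

```bash
python3 -m pendant '[[[0,0,0,0.0005,0],[0,0,0,0.001,0],[0,0,0,0.0015,0],[0,0,0,0.002,0],[0,0,0,0.0025,0],[0,0,0,0.003,0],[0,0,0,0.003,0],[0,0,0,0.003,0]]]'
python3 -c "
from h import *
s=env.state();print(s['ft_force'],s['moment'],s['eef_pos'])"
```

```text
t: 13.2
eef_pos: [630.9, -58.0, 59.1]
tcp_rot: [3.141, 0.001, 2.39]
ft_force: [-7.9, 0.7, 23.7]
opening: 0.189
[-7.93925944  0.71868607 23.70888003] [ 0.1469383   1.72896347 -0.04657598] [630.89821302 -57.96303823  59.07556721]
```

Medium knob is home (24 N reaction at the expected height), which also calibrates the camera-to-robot offset at about (0.9, −1.9) mm. Next I'll refine the index angles from the dark-tab pixels.

Run:
```python
from h import *
c=cam('scene'); A=np.load('avg.npz'); g=A['I'].mean(2); c['range_z']=A['z']; W=cloud(c)
ax=dict(L=(621.7,68.6,61,-39.5),M=(629.9,-56.1,49,36),S=(638.1,-180.8,39,-21.5))
for n,(x,y,r,a0) in ax.items():
    a0=np.radians(a0); u,v=map(lambda q:int(round(q)),proj(c,(x+r*np.cos(a0),y+r*np.sin(a0),31)))
    s=g[v-4:v+5,u-4:u+5]; print(n,u-4,v-4); print(s.astype(int))
    for a in range(int(np.degrees(a0))-9,int(np.degrees(a0))+10,3):
        q=np.radians(a); print(a,np.round(proj(c,(x+r*np.cos(q),y+r*np.sin(q),34)),1),np.round(proj(c,(x+(r-3.5)*np.cos(q),y+(r-3.5)*np.sin(q),26)),1))
```

```text
L 254 171
[[202 197 188 173 150 126 113 105 102]
 [204 201 194 182 162 142 129 119 110]
 [205 200 186 168 152 141 138 133 124]
 [205 196 172 142 125 125 136 142 138]
 [205 193 162 124 102 110 132 144 146]
 [205 194 166 135 118 117 131 144 148]
 [206 200 184 169 155 139 136 143 148]
 [207 205 198 190 176 153 140 144 148]
 [207 207 203 194 175 149 139 144 148]]
-48 [257.5 175.7] [256.5 177.5]
-45 [257.6 175.2] [256.6 177. ]
-42 [257.7 174.6] [256.7 176.5]
-39 [257.8 174.1] [256.7 175.9]
-36 [257.7 173.5] [256.7 175.4]
-33 [257.7 173. ] [256.6 174.9]
-30 [257.6 172.4] [256.5 174.4]
M 265 179
[[149 149 149 148 144 138 130 119 111]
 [145 146 145 144 144 143 141 134 126]
 [136 137 136 133 132 135 139 141 140]
 [142 142 134 121 113 117 128 137 143]
 [175 172 156 127 107 117 136 144 144]
 [200 198 184 155 137 153 175 179 170]
 [209 211 208 194 185 196 211 213 206]
 [213 216 219 218 216 219 223 223 222]
 [214 217 220 222 223 225 226 227 226]]
27 [270.9 182.6] [270.5 185.1]
30 [270.2 182.4] [269.8 185. ]
33 [269.5 182.3] [269.1 184.8]
36 [268.7 182.1] [268.4 184.7]
39 [268. 182.] [267.7 184.6]
42 [267.2 181.9] [267.  184.5]
45 [266.4 181.9] [266.3 184.4]
S 302 205
[[157 137 119 108 105 107 111 117 125]
 [197 176 147 121 107 103 104 109 118]
 [219 207 177 139 111 102 102 104 108]
 [224 217 189 145 110  98  99 102 104]
 [225 217 184 136 101  92  96 100 102]
 [225 216 178 130 107 108 106 103 103]
 [226 218 189 156 149 151 136 115 105]
 [226 223 212 199 195 190 165 131 110]
 [226 226 224 221 219 212 185 144 114]]
-30 [306.5 209.6] [305.1 211.7]
-27 [306.3 209.2] [305.  211.3]
-24 [306.1 208.7] [304.8 210.9]
-21 [305.9 208.3] [304.5 210.5]
-18 [305.6 207.9] [304.3 210.1]
-15 [305.2 207.4] [304.  209.7]
-12 [304.9 207. ] [303.7 209.3]
```

```bash
python3 -m pendant '[[[0,0,0,-0.0025,0],[0,0,0,-0.0025,-0.1],[0,0,0,-0.0025,-0.2],[0,0,0,-0.0025,-0.3],[0,0,0,-0.0025,-0.4],[0,0,0,-0.0025,-0.5],[0,0,0,-0.0025,-0.5],[0,0,0,-0.0025,-0.5]]]'
python3 -c "
from h import *
s=env.state();print(s['ft_force'],s['moment'],s['eef_pos'],s['tcp_rot'],s['opening'])"
```

```text
t: 14.05
eef_pos: [630.8, -58.3, 59.1]
tcp_rot: [-3.141, 0.0, 2.887]
ft_force: [-1.1, -4.3, 2.1]
opening: 0.186
[-1.05616764 -4.32887746  2.13177256] [-0.93910725  0.34744555 -0.02053411] [630.80577895 -58.30962094  59.14451824] [-3.14123429e+00  2.13100506e-04  2.88700089e+00] 0.18602199883516352
```

Small forces, so the grip is well centred. I'll finish the turn.

```bash
python3 -m pendant '[[[0,0,0,0,-0.13],[0,0,0,0,-0.26],[0,0,0,0,-0.39],[0,0,0,0,-0.52],[0,0,0,0,-0.65],[0,0,0,0,-0.78],[0,0,0,0,-0.863],[0,0,0,0,-0.863]]]'
python3 -m pendant '[[[0,0,0,0.001,0],[0,0,0,0.002,0],[0,0,0,0.002,0],[0,0,0,0.002,0],[0.35,0,0,0,0],[0.35,0,0,0,0],[0.35,0,0,0,0],[0.35,0,0,0,0]]]'
python3 -c "
from h import *
s=env.state();print(s['ft_force'],s['moment'],s['eef_pos'],s['tcp_rot'],s['joints'])"
```

```text
t: 14.85
eef_pos: [631.5, -58.3, 59.2]
tcp_rot: [-3.14, 0.001, -2.532]
ft_force: [1.3, -4.2, 0.9]
opening: 0.191
t: 15.65
eef_pos: [630.6, -57.7, 58.6]
tcp_rot: [3.141, -0.0, -2.531]
ft_force: [0.0, 0.7, -0.1]
opening: 0.349
[ 0.00770863  0.66155695 -0.13228317] [ 0.06103219  0.08683098 -0.04543224] [630.58148273 -57.66766001  58.61628474] [ 3.14082582e+00 -3.52846621e-04 -2.53133145e+00] [-1.95578455e-01  6.82842134e-01  1.67469801e+00  3.91230111e-04
  7.84850099e-01 -2.37691275e+00]
```

```bash
python3 -m pendant '[[[0.35,0,0,-0.02,0],[0.35,0,0,-0.05,0],[0.35,0,0,-0.09,0],[0.35,0,0,-0.13,0],[0.7,0,0,-0.16,0.1],[0.7,0,0,-0.16,0.25],[0.7,0,0,-0.16,0.4],[0.7,0,0,-0.16,0.537]]]'
cat >> h.py <<'E'
def knobs(c,h=62):
    """white top lines of black knobs: centre, angle, length by casting to z=h"""
    T=cloud(c); g=c['image'].min(2); mx=c['image'].max(2)
    near=cv2.dilate((mx<60).astype(np.uint8),np.ones((5,5)))>0
    m=((T[...,2]>48)&(T[...,2]<100)&(g>95)&near&(T[...,0]>380)&(T[...,0]<720)&(abs(T[...,1])<300)).astype(np.uint8)
    k,l,s,_=cv2.connectedComponentsWithStats(m,connectivity=8)
    for i in range(1,k):
        if s[i,4]<12: continue
        vv,uu=np.nonzero(l==i); P=np.array([ray(c,a,b,h)[:2] for a,b in zip(uu,vv)])
        w=g[l==i].astype(float); mu=P.mean(0); V=np.linalg.eigh(np.cov(P.T))[1][:,1]; V*=np.sign(V[0]); q=(P-mu)@V; mid=mu+V*(q.min()+q.max())/2
        print('line',mid.round(1),'ang',np.arctan2(V[1],V[0]).round(3),'len',np.ptp(q).round(1),'px',int(uu.mean()),int(vv.mean()))
E
python3 - <<'E'
from h import *
s=env.state();print(s['eef_pos'],s['tcp_rot'])
print('top');knobs(cam('top'))
c=avgcam('scene'); print('scene');knobs(c); print('scene z88');knobs(c,88)
a=c['image'][130:250,190:340]; cv2.imwrite('pics/M1.png',cv2.resize(a,(750,600),interpolation=cv2.INTER_CUBIC))
E
```

```text
t: 16.45
eef_pos: [630.7, -57.8, 219.0]
tcp_rot: [3.141, -0.0, -3.074]
ft_force: [-0.3, -0.1, 0.2]
opening: 0.63
[630.68829308 -57.80595661 219.00603448] [ 3.14135761e+00 -4.75551747e-05 -3.07416120e+00]
top
line [ 478.8 -237.5] ang 0.069 len 71.2 px 324 231
scene
line [653.  -32.8] ang 0.58 len 34.8 px 265 178
line [481.1  24.3] ang -0.282 len 32.9 px 211 189
line [ 475.2 -240.6] ang 0.069 len 68.0 px 263 241
scene z88
line [630.5 -59.2] ang 0.58 len 33.4 px 265 178
line [465.2  -4.3] ang -0.282 len 31.6 px 211 189
line [ 459.6 -259. ] ang 0.069 len 65.4 px 263 241
```

View pics/M1.png

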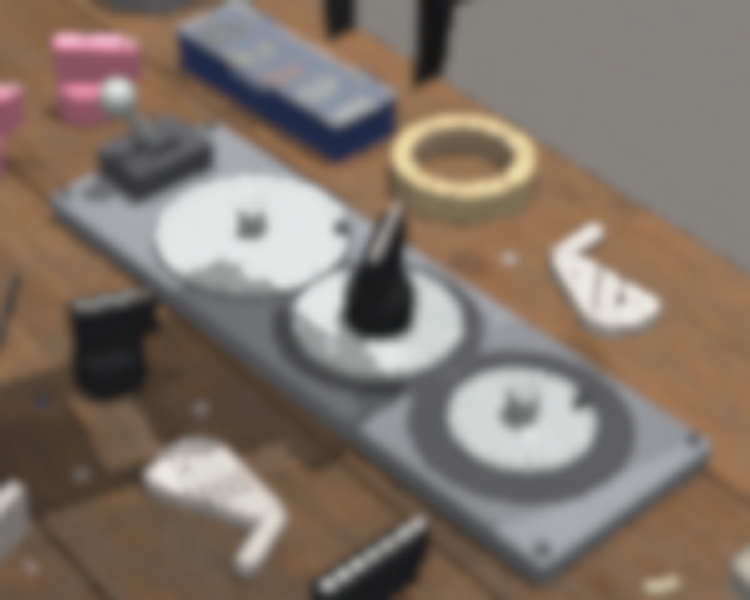

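Medium knob sits home, nose at its tab (crop (395,215)), and the console is otherwise unchanged. The long knob hasn't moved, so I'll pick it next.

Run:
```python
from h import *
plan([(462.5,-238.6,120,-3.0716),(462.5,-238.6,34,-3.0716)],[630.69,-57.81,219.3,-3.0742])
```

```text
shift [ 0.18   -0.1691  0.0993] turn -0.0026
shift [0.    0.    0.086] turn -0.0
```

```bash
python3 -m pendant '[[[0.6,0.036,-0.034,0,0],[0.6,0.072,-0.068,0,0],[0.6,0.108,-0.102,0.02,0],[0.6,0.144,-0.136,0.05,0],[0.6,0.18,-0.169,0.08,0],[0.6,0.18,-0.169,0.0993,0],[0.6,0.18,-0.169,0.0993,0],[0.6,0.18,-0.169,0.0993,0]]]'
python3 - <<'E'
from h import *
for i in range(3): env.read_camera('top')
s=env.state(); b=[*s['eef_pos'],s['tcp_rot'][2]]; print(b)
plan([(462.5,-238.6,34,-3.0716)],b)
E
```

```text
t: 17.7
eef_pos: [464.2, -240.0, 120.0]
tcp_rot: [3.141, -0.0, -3.068]
ft_force: [0.4, 0.0, 0.5]
opening: 0.6
[np.float64(465.00551306187555), np.float64(-239.45879163606529), np.float64(120.87192814888888), np.float64(-3.0659118216704693)]
shift [0.0024 0.001  0.0869] turn 0.0057
```

```bash
python3 -m pendant '[[[0.6,0.0025,0.001,0.03,0.005],[0.6,0.0025,0.001,0.06,0.005],[0.6,0.0025,0.001,0.087,0.005],[0.6,0.0025,0.001,0.087,0.005],[0.6,0.0025,0.001,0.087,0.005],[0,0.0025,0.001,0.087,0.005],[0,0.0025,0.001,0.087,0.005],[0,0.0025,0.001,0.087,0.005]]]'
python3 -m pendant '[[[0,0,0,0,0],[0,0,0,0,0],[0,0,0,0,0],[0,0,0,0,0],[0,0,0,0,0],[0,0,0,-0.03,0],[0,0,0,-0.07,0],[0,0,0,-0.1,0]]]'
python3 - <<'E'
from h import *
plan([(622.6,66.7,134,np.radians(32)-np.pi),(622.6,66.7,91,np.radians(32)-np.pi)])
E
```

```text
t: 18.65
eef_pos: [461.7, -239.2, 33.7]
tcp_rot: [-3.141, 0.001, -3.072]
ft_force: [0.4, -0.2, -0.0]
opening: 0.406
t: 19.45
eef_pos: [461.2, -238.9, 134.2]
tcp_rot: [3.141, -0.0, -3.072]
ft_force: [0.7, -0.7, -0.7]
opening: 0.193
shift [-1.822e-01  2.937e-01  2.000e-04] turn -0.4893
shift [0.    0.    0.043] turn -0.0
```

```bash
python3 -m pendant '[[[0,-0.0228,0.0367,0,-0.06],[0,-0.0456,0.0734,0,-0.12],[0,-0.0683,0.11,0,-0.18],[0,-0.091,0.147,0,-0.24],[0,-0.114,0.184,0,-0.3],[0,-0.137,0.22,0,-0.36],[0,-0.16,0.257,0,-0.43],[0,-0.182,0.294,0,-0.489]]]'
python3 -m pendant '[[[0,0,0,0,0],[0,0,0,0.01,0],[0,0,0,0.02,0],[0,0,0,0.03,0],[0,0,0,0.043,0],[0,0,0,0.043,0],[0,0,0,0.043,0],[0,0,0,0.043,0]]]'
python3 - <<'E'
from h import *
c=avgcam(); s=env.state(); p=s['eef_pos']; print(p,s['tcp_rot'],s['opening'])
# hub in camera -> robot offset (+0.9,-1.9)
h,px,w=hubpix(c,p[0],p[1],p[2]-34); d=h-p[:2]; lat=np.array([w[1],-w[0]]); print(px,'along',d@w,'lat',d@lat,'w',w)
b=[*p,s['tcp_rot'][2]]; plan([(622.6,66.7,91,np.radians(32)-np.pi)],b)
knobs(c); knobs(c,120)
E
```

```text
t: 20.25
eef_pos: [622.9, 68.7, 132.3]
tcp_rot: [3.141, -0.001, -2.581]
ft_force: [0.6, -0.6, -1.0]
opening: 0.185
t: 21.05
eef_pos: [622.7, 66.7, 90.1]
tcp_rot: [-3.141, 0.001, -2.584]
ft_force: [0.2, -0.6, -0.6]
opening: 0.189
[622.52653706  66.9237331   89.89318123] [-3.14152170e+00  2.97920294e-04 -2.58335715e+00] 0.1876406470580954
(np.float64(233.61688311688312), np.float64(245.6646706586826), np.float64(172.63768115942028)) along 2.0549799831749684 lat -2.0471722110769495 w [0.57442611 0.81855644]
shift [ 0.0001 -0.0002 -0.0011] turn -0.0003
line [653.  -32.8] ang 0.58 len 34.8 px 265 178
line [487.3  22.8] ang -0.318 len 31.6 px 213 189
line [602.8 -91.7] ang 0.58 len 31.8 px 265 178
line [451.3 -40.9] ang -0.318 len 28.9 px 213 189
```

Same camera offset as before, so this grip is centred as well. Lowering.

```bash
python3 -m pendant '[[[0,0,0,0.003,0],[0,0,0,0.006,0],[0,0,0,0.009,0],[0,0,0,0.012,0],[0,0,0,0.014,0],[0,0,0,0.016,0],[0,0,0,0.016,0],[0,0,0,0.016,0]]]'
python3 -m pendant '[[[0,0,0,0.0005,0],[0,0,0,0.001,0],[0,0,0,0.0015,0],[0,0,0,0.002,0],[0,0,0,0.0025,0],[0,0,0,0.003,0],[0,0,0,0.003,0],[0,0,0,0.003,0]]]'
python3 -c "
from h import *
s=env.state();print(s['ft_force'],s['moment'],s['eef_pos'])"
```

```text
t: 22.25
eef_pos: [622.5, 66.9, 73.7]
tcp_rot: [3.142, 0.0, -2.583]
ft_force: [0.6, -0.4, -1.8]
opening: 0.188
t: 23.05
eef_pos: [622.5, 66.9, 70.7]
tcp_rot: [3.141, 0.0, -2.583]
ft_force: [0.2, 0.3, -1.3]
opening: 0.188
[ 0.23474535  0.32301169 -1.28271516] [ 0.04619757  0.06676824 -0.09664945] [622.48361798  66.87345524  70.70566772]
```

```bash
python3 -m pendant '[[[0,0,0,0.002,0],[0,0,0,0.004,0],[0,0,0,0.006,0],[0,0,0,0.008,0],[0,0,0,0.009,0],[0,0,0,0.01,0],[0,0,0,0.0105,0],[0,0,0,0.0105,0]]]'
python3 -m pendant '[[[0,0,0,0.0005,0],[0,0,0,0.001,0],[0,0,0,0.0015,0],[0,0,0,0.002,0],[0,0,0,0.0025,0],[0,0,0,0.003,0],[0,0,0,0.003,0],[0,0,0,0.003,0]]]'
```

```text
t: 23.85
eef_pos: [622.5, 66.9, 60.2]
tcp_rot: [3.142, 0.0, -2.583]
ft_force: [0.0, 0.4, -1.2]
opening: 0.186
t: 24.65
eef_pos: [622.6, 66.9, 58.9]
tcp_rot: [-3.141, 0.001, -2.583]
ft_force: [-5.7, -0.1, 14.8]
opening: 0.191
```

```bash
python3 -m pendant '[[[0,0,0,-0.0015,0.1],[0,0,0,-0.0015,0.23],[0,0,0,-0.0015,0.36],[0,0,0,-0.0015,0.49],[0,0,0,-0.0015,0.6],[0,0,0,-0.0015,0.6],[0,0,0,-0.0015,0.6],[0,0,0,-0.0015,0.6]]]'
python3 -m pendant '[[[0,0,0,0,0.13],[0,0,0,0,0.26],[0,0,0,0,0.39],[0,0,0,0,0.52],[0,0,0,0,0.645],[0,0,0,0,0.645],[0,0,0,0.001,0.645],[0,0,0,0.0015,0.645]]]'
python3 -m pendant '[[[0,0,0,0,0],[0,0,0,0,0],[0.35,0,0,0,0],[0.35,0,0,0,0],[0.35,0,0,0,0],[0.35,0,0,-0.03,0],[0.35,0,0,-0.08,0],[0.35,0,0,-0.12,0]]]'
python3 -c "
from h import *
s=env.state();print(s['ft_force'],s['moment'],s['eef_pos'],s['tcp_rot'])"
```

```text
t: 25.45
eef_pos: [622.2, 67.6, 59.0]
tcp_rot: [3.141, -0.0, 3.1]
ft_force: [-1.3, 4.0, 2.1]
opening: 0.187
t: 26.25
eef_pos: [622.8, 67.8, 58.8]
tcp_rot: [3.14, 0.0, 2.455]
ft_force: [-4.6, 5.2, 18.7]
opening: 0.187
t: 27.05
eef_pos: [622.5, 66.8, 179.0]
tcp_rot: [3.142, 0.0, 2.455]
ft_force: [0.1, 0.3, 0.3]
opening: 0.351
[0.06233088 0.31405909 0.25997306] [-0.01263691 -0.02416736 -0.04187844] [622.53240187  66.76196428 178.98659755] [3.14154683e+00 1.47441045e-06 2.45467843e+00]
```

```bash
python3 - <<'E'
from h import *
plan([(600,-230,200,2.455-1.15)])
E
python3 -m pendant '[[[0.6,0,0,-0.02,0.14],[0.6,0,0,-0.02,0.28],[0.6,0,0,-0.02,0.42],[0.6,0,0,-0.02,0.56],[0.6,0,0,-0.02,0.7],[0.6,0,0,-0.02,0.84],[0.6,0,0,-0.02,0.98],[0.6,0,0,-0.02,1.12]]]'
python3 - <<'E'
from h import *
plan([(600,-230,200,0.2)])
E
```

```text
shift [-0.1708 -0.2437 -0.021 ] turn 1.1497
t: 27.85
eef_pos: [622.4, 66.7, 196.9]
tcp_rot: [-3.141, 0.0, 1.329]
ft_force: [0.0, -0.1, -0.5]
opening: 0.601
shift [-0.2935  0.0493 -0.0031] turn 1.1289
```

```bash
python3 -m pendant '[[[0.6,-0.037,0.006,0,0.14],[0.6,-0.074,0.012,0,0.28],[0.6,-0.11,0.018,0,0.42],[0.6,-0.147,0.025,0,0.56],[0.6,-0.184,0.031,0,0.7],[0.6,-0.22,0.037,0,0.84],[0.6,-0.257,0.043,0,0.98],[0.6,-0.293,0.049,0,1.12]]]'
python3 - <<'E'
from h import *
s=env.state();print(s['eef_pos'],s['tcp_rot'])
t=avgcam('top',3);print('top');knobs(t)
c=avgcam('scene'); print('scene');knobs(c); np.save('scL.npy',c['image'])
T=t['image'][205:265,60:330]; S=c['image'][130:250,150:340]
cv2.imwrite('pics/LS.png',np.vstack([cv2.resize(T,(760,169),interpolation=cv2.INTER_CUBIC),cv2.resize(S,(760,431),interpolation=cv2.INTER_CUBIC)]))
E
```

```text
t: 28.65
eef_pos: [601.2, -231.2, 197.0]
tcp_rot: [-3.141, 0.0, 0.209]
ft_force: [0.1, 0.5, -0.3]
opening: 0.596
[ 601.22448402 -231.17433187  196.96582033] [-3.14136319e+00  2.44970409e-04  2.08777794e-01]
top
line [486.8  25.5] ang -0.338 len 50.2 px 224 231
scene
line [645.8  96.3] ang -0.667 len 44.6 px 240 161
line [648.9 -34.6] ang 0.438 len 43.8 px 265 178
line [482.2  23.3] ang -0.336 len 41.5 px 211 189
```

View pics/LS.png

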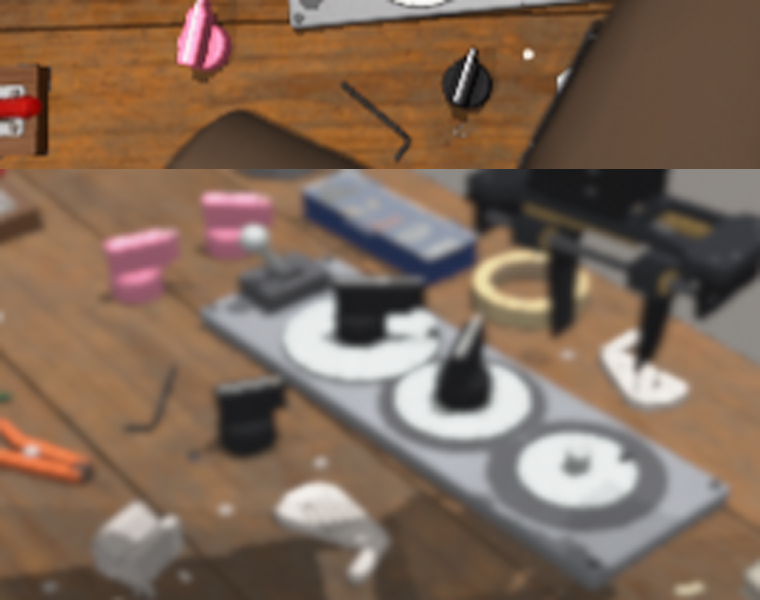

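Long knob is home with its nose at its tab (scene crop (433,332)), and the short knob is unmoved at top-crop (467,85). Picking the short one now.

Run:
```python
from h import *
s=env.state();b=[*s['eef_pos'],s['tcp_rot'][2]]
plan([(481.1,27.5,120,-.341)],b)
```

```text
shift [-0.0629 -0.2761  0.0773] turn 0.5574
```

```bash
python3 -m pendant '[[[0.6,-0.009,-0.04,0,0.1],[0.6,-0.018,-0.08,0,0.2],[0.6,-0.027,-0.12,0,0.3],[0.6,-0.036,-0.16,0,0.4],[0.6,-0.045,-0.2,0.02,0.5],[0.6,-0.054,-0.24,0.05,0.557],[0.6,-0.063,-0.276,0.077,0.557],[0.6,-0.063,-0.276,0.077,0.557]]]'
python3 - <<'E'
from h import *
for i in range(4): env.read_camera('top')
s=env.state(); b=[*s['eef_pos'],s['tcp_rot'][2]]; print(b)
plan([(481.1,27.5,34,-.341)],b)
E
```

```text
t: 30.0
eef_pos: [477.6, 30.1, 117.9]
tcp_rot: [3.14, 0.006, -0.338]
ft_force: [-0.4, -0.1, -0.2]
opening: 0.601
[np.float64(482.2941300932153), np.float64(26.34921615694153), np.float64(120.95304019647729), np.float64(-0.34209268132532333)]
shift [-0.0015 -0.0007  0.087 ] turn -0.0011
```

```bash
python3 -m pendant '[[[0.6,-0.0015,-0.001,0.03,0],[0.6,-0.0015,-0.001,0.06,0],[0.6,-0.0015,-0.001,0.087,0],[0.6,-0.0015,-0.001,0.087,0],[0.6,-0.0015,-0.001,0.087,0],[0,-0.0015,-0.001,0.087,0],[0,-0.0015,-0.001,0.087,0],[0,-0.0015,-0.001,0.087,0]]]'
python3 -m pendant '[[[0,0,0,0,0],[0,0,0,0,0],[0,0,0,0,0],[0,0,0,0,0],[0,0,0,0,0],[0,0,0,-0.03,0],[0,0,0,-0.07,0],[0,0,0,-0.1,0]]]'
python3 - <<'E'
from h import *
c=avgcam('scene'); im=c['image'].mean(2)
# S spindle hint of key again, unshadowed
u,v=proj(c,(638.1,-180.8,46)); print(u,v); print(im[int(v)-5:int(v)+9,int(u)-8:int(u)+9].astype(int))
plan([(639,-182.7,134,np.radians(35)),(639,-182.7,91,np.radians(35))])
E
```

```text
t: 31.0
eef_pos: [480.6, 28.1, 34.2]
tcp_rot: [-3.141, -0.002, -0.342]
ft_force: [0.3, -0.7, -0.7]
opening: 0.402
t: 31.8
eef_pos: [480.1, 28.3, 134.7]
tcp_rot: [-3.141, -0.0, -0.342]
ft_force: [-0.5, -0.4, -1.5]
opening: 0.187
294.0159800946771 207.8361936634729
[[109 110 112 116 120 123 124 123 122 119 115 112 111 111 113 116 122]
 [122 132 141 150 157 160 161 161 159 153 145 141 133 123 116 113 112]
 [160 176 188 196 202 203 201 202 202 197 190 186 176 159 146 136 123]
 [203 213 218 221 222 221 220 220 220 218 216 215 211 198 190 179 160]
 [223 225 227 227 226 223 221 222 222 220 218 220 221 220 218 214 201]
 [229 228 228 228 224 216 214 217 218 217 215 217 222 226 227 225 221]
 [230 229 229 227 220 202 197 208 214 214 210 211 220 226 228 229 227]
 [229 229 229 227 217 186 172 185 197 198 193 196 216 226 229 229 228]
 [229 230 229 225 211 170 146 153 164 167 165 181 213 225 228 229 228]
 [229 229 227 220 195 152 125 125 132 135 142 172 212 225 228 229 229]
 [228 229 226 213 177 137 114 112 115 119 134 171 211 225 228 229 229]
 [228 228 226 214 178 139 117 112 114 121 142 179 213 225 228 229 229]
 [228 229 227 220 196 163 139 129 134 145 167 197 218 227 229 229 229]
 [229 229 228 225 216 199 178 168 175 187 201 216 225 229 229 229 229]]
shift [ 0.221   0.1452 -0.002 ] turn -0.9531
shift [0.    0.    0.043] turn -0.0
```

Short knob gripped. Its key is hidden behind the spindle, so I'll start at 30° and feel for it. Moving over the small dial.

```bash
python3 -m pendant '[[[0,0.033,0.022,0,-0.12],[0,0.066,0.044,0,-0.24],[0,0.1,0.066,0,-0.36],[0,0.133,0.088,0,-0.48],[0,0.166,0.11,0,-0.6],[0,0.2,0.131,0,-0.72],[0,0.221,0.145,0,-0.84],[0,0.221,0.145,0,-0.866]]]'
python3 -m pendant '[[[0,0,0,0,0],[0,0,0,0.01,0],[0,0,0,0.02,0],[0,0,0,0.03,0],[0,0,0,0.043,0],[0,0,0,0.043,0],[0,0,0,0.043,0],[0,0,0,0.043,0]]]'
python3 - <<'E'
from h import *
c=avgcam(); s=env.state(); p=s['eef_pos']; print(p,s['tcp_rot'],s['opening'])
h,px,w=hubpix(c,p[0],p[1],p[2]-34); d=h-p[:2]; lat=np.array([w[1],-w[0]]); print(px,'along',d@w,'lat',d@lat,'w',w)
plan([(639,-182.7,74,np.radians(30))],[*p,s['tcp_rot'][2]])
E
```

```text
t: 33.0
eef_pos: [640.6, -185.1, 131.2]
tcp_rot: [-3.141, 0.001, 0.525]
ft_force: [-0.4, 1.2, -2.0]
opening: 0.187
t: 33.8
eef_pos: [639.9, -182.6, 90.6]
tcp_rot: [3.141, -0.0, 0.524]
ft_force: [-0.6, 0.4, -1.2]
opening: 0.191
[ 639.72918053 -182.56637674   90.35512836] [ 3.14146872e+00 -2.03980833e-04  5.23782538e-01] 0.18785306002670207
(np.float64(286.81481481481484), np.float64(303.13186813186815), np.float64(210.09230769230768)) along 2.916913270781457 lat 1.0197841154565512 w [0.72978744 0.68367411]
shift [-0.0007 -0.0002  0.0164] turn 0.0002
```

```bash
python3 -m pendant '[[[0,-0.0015,0,0.002,0],[0,-0.0015,0,0.005,0],[0,-0.0015,0,0.008,0],[0,-0.0015,0,0.011,0],[0,-0.0015,0,0.013,0],[0,-0.0015,0,0.015,0],[0,-0.0015,0,0.015,0],[0,-0.0015,0,0.015,0]]]'
python3 -m pendant '[[[0,0,0,0.0005,0],[0,0,0,0.001,0],[0,0,0,0.0015,0],[0,0,0,0.002,0],[0,0,0,0.0025,0],[0,0,0,0.003,0],[0,0,0,0.0035,0],[0,0,0,0.0035,0]]]'
python3 -c "
from h import *
s=env.state();print(s['ft_force'],s['moment'],s['eef_pos'])"
```

```text
t: 35.0
eef_pos: [638.4, -183.3, 75.2]
tcp_rot: [-3.142, -0.0, 0.524]
ft_force: [0.4, 0.7, -2.3]
opening: 0.187
t: 35.8
eef_pos: [638.3, -183.3, 71.6]
tcp_rot: [-3.141, 0.0, 0.524]
ft_force: [-0.8, 0.0, -1.1]
opening: 0.19
[-0.80428625  0.0343507  -1.14469059] [-0.06760754  0.15545454  0.03080932] [ 638.34034552 -183.27421533   71.60072173]
```

```bash
python3 -m pendant '[[[0,0,0,0.0005,0],[0,0,0,0.001,0],[0,0,0,0.0015,0],[0,0,0,0.002,0],[0,0,0,0.0025,0],[0,0,0,0.003,0],[0,0,0,0.0035,0],[0,0,0,0.004,0]]]'
python3 -c "
from h import *
s=env.state();print(s['ft_force'],s['moment'],s['eef_pos'])"
```

```text
t: 36.6
eef_pos: [638.1, -183.0, 67.5]
tcp_rot: [-3.141, 0.0, 0.524]
ft_force: [-1.7, 3.4, 0.5]
opening: 0.184
[-1.71724746  3.41300994  0.47389807] [0.65819628 0.64085035 0.03279223] [ 638.11946826 -182.97731566   67.52055547]
```

```bash
python3 -m pendant '[[[0,0,0,0.001,0],[0,0,0,0.002,0],[0,0,0,0.003,0],[0,0,0,0.004,0],[0,0,0,0.005,0],[0,0,0,0.006,0],[0,0,0,0.007,0],[0,0,0,0.007,0]]]'
python3 -m pendant '[[[0,0,0,0.0005,0],[0,0,0,0.001,0],[0,0,0,0.0015,0],[0,0,0,0.002,0],[0,0,0,0.0025,0],[0,0,0,0.003,0],[0,0,0,0.0033,0],[0,0,0,0.0033,0]]]'
python3 -c "
from h import *
s=env.state();print(s['ft_force'],s['moment'],s['eef_pos'])"
```

```text
t: 37.4
eef_pos: [637.9, -182.9, 60.2]
tcp_rot: [-3.14, 0.001, 0.524]
ft_force: [-3.4, 3.3, 0.9]
opening: 0.186
t: 38.2
eef_pos: [638.0, -182.9, 59.4]
tcp_rot: [-3.141, 0.0, 0.524]
ft_force: [-10.3, 5.9, 22.4]
opening: 0.189
[-10.27442683   5.93892169  22.42816958] [1.34497338 2.22037718 0.08667222] [ 638.00907765 -182.91624232   59.41388874]
```

```bash
python3 -m pendant '[[[0,0,0,-0.002,0],[0,0,-0.0001,-0.002,0.13],[0,0.0001,-0.0003,-0.002,0.26],[0,0.0001,-0.0004,-0.002,0.39],[0,0.0002,-0.0005,-0.002,0.52],[0,0.0002,-0.0006,-0.002,0.65],[0,0.0003,-0.0008,-0.002,0.78],[0,0.0004,-0.0009,-0.002,0.899]]]'
python3 -m pendant '[[[0,0,0,0,0],[0,0,0,0,0],[0,0,0,0.001,0],[0,0,0,0.002,0],[0,0,0,0.002,0],[0.35,0,0,0.001,0],[0.35,0,0,0,0],[0.35,0,0,0,0]]]'
python3 -m pendant '[[[0.35,0,0,0,0],[0.35,0,0,-0.03,0],[0.35,0,0,-0.07,0],[0.35,0,0,-0.11,0],[0.35,0,0,-0.14,0],[0,0,0,-0.14,0],[0,0,0,-0.14,0],[0,0,0,-0.14,0]]]'
python3 - <<'E'
from h import *
c=avgcam(); s=env.state(); print(s['eef_pos'],s['tcp_rot'],s['ft_force'],s['opening'])
knobs(c,88); a=c['image'][130:250,190:340]; cv2.imwrite('pics/all.png',cv2.resize(a,(750,600),interpolation=cv2.INTER_CUBIC))
E
```

```text
t: 39.0
eef_pos: [638.6, -181.8, 59.5]
tcp_rot: [-3.141, -0.0, -0.38]
ft_force: [-1.2, 5.4, 1.7]
opening: 0.188
t: 39.8
eef_pos: [638.6, -182.7, 59.4]
tcp_rot: [3.141, -0.001, -0.375]
ft_force: [-0.0, -0.3, 0.4]
opening: 0.339
t: 40.6
eef_pos: [637.8, -182.2, 197.9]
tcp_rot: [-3.142, 0.002, -0.375]
ft_force: [-0.2, -0.1, -0.7]
opening: 0.152
[ 638.27399646 -182.29907597  199.08567794] [-3.14149494e+00  4.14167210e-04 -3.75202121e-01] [-1.47008305 -0.22389983  0.06088457] 0.005869120560364944
line [623.6  64.9] ang -0.667 len 42.9 px 240 161
line [626.5 -60.9] ang 0.434 len 42.1 px 265 178
line [ 638.7 -181.3] ang -0.482 len 51.6 px 294 197
```

View pics/all.png

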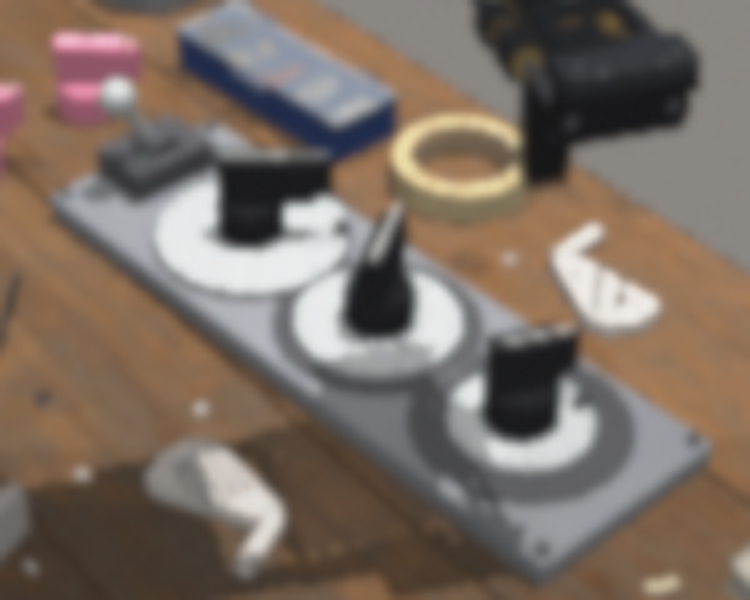

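Run:
```python
from h import *
c=avgcam(); g=c['image'].min(2).astype(float)
for n,x,y,r,a0 in(('L',621.7,68.6,56,-39.3),('M',629.9,-56.1,44,35),('S',638.1,-180.8,34,-21.5)):
    for a in(a0-5,a0,a0+5):
        q=np.radians(a); print(n,a,'tip top px',np.round(proj(c,(x+r*np.cos(q),y+r*np.sin(q),88)),1),'tail',np.round(proj(c,(x-22*np.cos(q),y-22*np.sin(q),88)),1))
    u,v=map(int,proj(c,(x,y,88)));
    # brightness-weighted line points on the bar top
    sub=g[v-12:v+13,u-14:u+24]; 
    if n=='M': print(u-14,v-12); print(sub[0:18,8:30].astype(int))
    if n=='S': print(u-14,v-12); print(sub[3:18,2:34].astype(int))
    if n=='L': print(u-14,v-12); print(sub[5:16,2:38].astype(int))
```

```text
L -44.3 tip top px [256.2 161.7] tail [232.8 160.3]
L -39.3 tip top px [256.3 160.9] tail [232.7 160.6]
L -34.3 tip top px [256.3 160.1] tail [232.7 161. ]
225 148
[[ 86  84  87  90  91  89  85  79  74  72  70  67  63  61  63  58  51  41
   35  34  32  33  33  38  47  62  82 107 131 150 161 164 157 140 118  95]
 [ 96  94  98 103 103 103 106 102  91  80  75  71  67  63  63  64  63  55
   48  41  35  33  33  33  35  41  53  76 102 124 134 130 115  95  74  56]
 [106 108 116 120 120 126 137 136 121 102  86  77  71  69  69  69  66  64
   61  55  46  38  35  33  34  34  37  47  66  84  91  85  70  55  43  36]
 [109 113 120 127 133 144 159 163 153 135 113  94  80  74  75  75  73  68
   66  66  58  52  43  37  35  34  33  35  40  49  52  48  41  36  34  33]
 [107 110 114 119 131 147 163 170 169 162 146 124 101  84  78  78  79  75
   70  66  65  63  56  48  39  36  34  33  33  34  34  34  33  32  33  34]
 [104 106 105 105 114 132 152 162 165 164 159 146 125 101  84  79  81  82
   79  73  68  65  65  59  51  44  41  39  36  34  33  32  32  33  36  40]
 [ 99  98  93  87  90 109 132 145 150 151 
[... 3993 characters left out ...]
1  94 105 115 125 133 135 131 125]
 [121 112 117 127 125 113 106 113 128 138 134 126 120 119 124 117 101  86
   81  82  75  65  60  69  81  89  97 106 111 112 109 105]
 [115 113 120 126 110  84  77  89 108 123 120 109  94  86  86  80  69  56
   48  45  42  40  50  66  75  80  84  90  94  94  93  92]
 [112 114 123 126 103  69  55  62  74  84  82  73  60  51  47  44  40  35
   31  30  30  35  51  68  75  77  78  82  85  86  87  88]
 [112 115 120 118  92  58  40  39  42  45  44  41  37  33  31  29  29  28
   27  27  28  38  57  76  81  78  77  79  81  85  87  87]
 [112 113 114 105  79  48  32  28  29  30  29  30  28  28  27  26  27  27
   27  27  30  44  71  94  98  89  81  78  80  84  87  89]]
```

All three noses point at their tabs (crop: L (340,228), M (395,215), S (580,395)). The measured lines agree within about 2°. Now the lever goes back.

Run:
```python
from h import *
s=env.state();b=[*s['eef_pos'],s['tcp_rot'][2]]
plan([(545,173,199,0),(545,173,90,0),(625.5,173,90,0)],b)
```

```text
shift [-0.217  -0.2964  0.0005] turn -0.3752
shift [0.    0.    0.109] turn 0
shift [ 0.0805  0.     -0.    ] turn 0
```

```bash
python3 -m pendant '[[[0,-0.027,-0.037,0,-0.05],[0,-0.054,-0.074,0,-0.1],[0,-0.081,-0.111,0,-0.15],[0,-0.108,-0.148,0,-0.2],[0,-0.135,-0.185,0,-0.25],[0,-0.163,-0.222,0,-0.3],[0,-0.19,-0.26,0,-0.35],[0,-0.217,-0.296,0,-0.375]]]'
python3 -m pendant '[[[0,0,0,0,0],[0,0,0,0.03,0],[0,0,0,0.06,0],[0,0,0,0.09,0],[0,0,0,0.109,0],[0,0,0,0.109,0],[0,0,0,0.109,0],[0,0,0,0.109,0]]]'
python3 - <<'E'
from h import *
s=env.state();b=[*s['eef_pos'],s['tcp_rot'][2]];print(b,s['ft_force'],s['opening'])
plan([(625.5,173,90,0)],b)
E
```

```text
t: 42.2
eef_pos: [544.2, 174.4, 199.7]
tcp_rot: [-3.141, -0.001, 0.002]
ft_force: [1.0, 0.3, -0.6]
opening: 0.008
t: 43.0
eef_pos: [545.6, 172.5, 91.7]
tcp_rot: [-3.141, -0.002, -0.0]
ft_force: [-0.0, -0.1, -0.7]
opening: 0.008
[np.float64(545.5683753859505), np.float64(172.52631685539376), np.float64(91.67711438259171), np.float64(-0.0004937058775940084)] [-1.63745076e-04 -1.19285348e-01 -7.39092711e-01] 0.00757494704274832
shift [ 0.0799 -0.0005  0.0017] turn -0.0005
```

```bash
python3 -m pendant '[[[0,0.012,0,0.0015,0],[0,0.025,0,0.0015,0],[0,0.037,0,0.0015,0],[0,0.05,0,0.0015,0],[0,0.06,0,0.0015,0],[0,0.07,0,0.0015,0],[0,0.076,0,0.0015,0],[0,0.08,0,0.0015,0]]]'
python3 -m pendant '[[[0,-0.01,0,0,0],[0,-0.04,0,0,0],[0,-0.07,0,0,0],[0,-0.07,0,-0.04,0],[0,-0.07,0,-0.08,0],[0,-0.07,0,-0.12,0],[0,-0.1,0,-0.13,0],[0,-0.1,0,-0.13,0]]]'
python3 - <<'E'
from h import *
c=avgcam(); W=cloud(c); s=env.state(); print(s['eef_pos'],s['ft_force'])
a=c['image'][110:250,180:355]; cv2.imwrite('pics/fin.png',cv2.resize(a,(750,600),interpolation=cv2.INTER_CUBIC))
m=(W[...,2]>80)&(W[...,2]<125)&(W[...,0]>560)&(W[...,0]<720)&(W[...,1]>140)&(W[...,1]<220)&(c['image'].min(2)>100)
print('ball',W[m].mean(0) if m.any() else None,m.sum())
t=cam('top'); knobs(c,88)
E
```

```text
t: 43.8
eef_pos: [621.3, 172.5, 88.4]
tcp_rot: [3.141, 0.01, -0.0]
ft_force: [-31.2, -0.3, 17.5]
opening: 0.004
t: 44.6
eef_pos: [523.5, 172.8, 221.2]
tcp_rot: [-3.141, -0.003, 0.0]
ft_force: [-0.3, -0.8, -1.1]
opening: 0.004
[525.14290684 172.52710565 218.18847747] [-0.52551776 -0.45489778  0.04707054]
ball [639.07382114 171.7017571   99.18778292] 47
line [625.2  64.2] ang -0.608 len 39.8 px 241 160
line [630.6 -59.4] ang 0.562 len 33.5 px 266 178
line [ 642.6 -184. ] ang -0.401 len 42.0 px 296 196
```

View pics/fin.png

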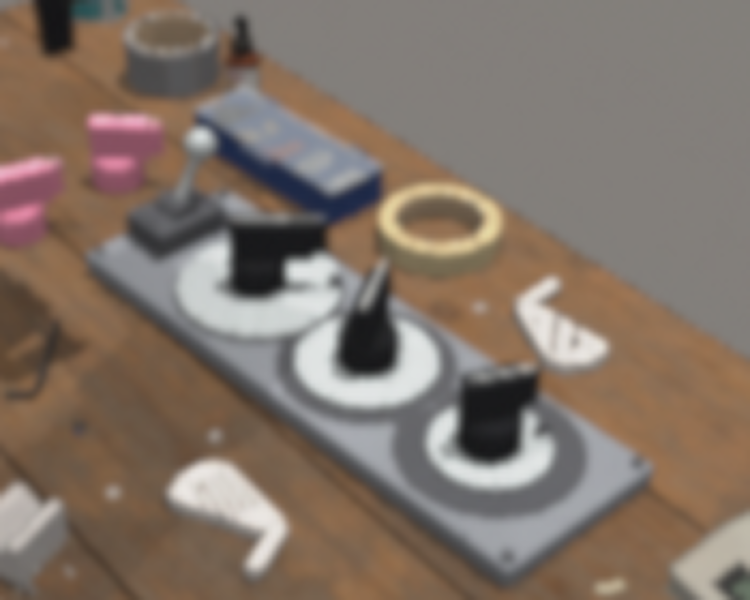

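The lever is back at the far side (ball at crop (200,142), stop reached at the expected x = 621.3 with a 31 N reaction). The knobs are all home at crop (262,258), (368,320) and (495,415), and the arm is clear. Handing in.

```bash
python3 -c "
from h import *
print(env.state()['t'],env.job_done())"
```

```text
the job is handed in; nothing more can be done
45.05 None
```

I unlocked the lever, put all three knobs back on their own dials in the order medium, long, short, turned each nose to its index tab, locked the lever again and handed in at 45 s.

- **Seating:** each knob met the dial face at the expected height, with a reaction of 15–24 N. The last picture shows all three sitting on their faces.
- **Pointing:** the gripper released the noses at 35.0° (medium), −39.3° (long) and −21.5° (short), equal to the index angles I measured. I trust those index angles to about 2°.
- **Angle readings that disagreed:** angles taken from the knobs' white top lines varied. The medium read 0.43–0.58 rad against 0.61 set, the long −0.61 to −0.67 against −0.69, and the short −0.40 to −0.48 against −0.375. I put this down to pixel noise, because a closer check of the medium knob's line gave 35–37° and the short and long looked right, but I did not confirm it another way.
- **Lever:** it reached its stop both ways, at 54 N toward the robot and 31 N back to the far side. The ball's measured position matches the start.
- **Other things:** the pink look-alikes and the bystanders were not touched, and I saw no sign of a knocked knob or a slipping grip.

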